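# Put away the nut stall's weighing kit

## Robot

A 7-joint arm with a two-finger parallel gripper is mounted at the origin on the work surface. World frame = base frame: x ahead of the robot, y to its left, z up, the work surface at z = 0. Lengths are in mm, angles in rad, forces in N, time in s.
With the tool pointing down it reaches from about 400 to 875 mm from the base axis. Payload 4.4 kg.
Tool frame: the origin (TCP) lies at the very end of the fingers, on their centre line; the grasp point (between the pads) lies 19 mm behind it (ctrl.grasp_offset is the distance from the TCP to the grasp point, in mm); z points along the fingers, y is the line along which they close (so a half turn about z gives the same grasp; the last joint's range is limited). The gripper opens to 85 mm and grips with 20 to 120 N. Pads are 22 mm wide; open, the fingers measure 114 mm over their backs; the gripper's body (76 mm by 85 mm) begins 54 mm behind the grasp point. The pads swing forward as they close: fully open they stand 13 mm farther back than shut.
Start: joints at [-1.233, 0.628, 0.038, 1.517, -0.027, 0.996, -0.02], TCP at [255.373, 597.748, 231.313] pointing down, gripper open.
Joint ranges: [-3.06, 3.06], [-0.37, 2.12], [-1.25, 1.32], [0.18, 2.47], [-1.1, 4.24], [0.23, 1.98], [-2.94, 2.94]. Speed limits (rad/s): [2.57, 2.57, 3.14, 3.14, 3.14, 3.14, 3.14].

## Interface

Orientations are given as [roll, pitch, yaw] about the fixed x, y, z axes, in that order (R = Rz(yaw) Ry(pitch) Rx(roll)).
In Python, from cell import status, cams, ctrl gives the robot as it stands.
- The arm moves only by the tool move_arm, never from a script. Its argument "plan" is a list of rows, each a list of 3 entries, a list of its own where there are three numbers: the shift along the world's x, y, z in mm, then the turn, a rotation vector about the world's x, y, z in degrees, then the opening, from 0 (shut) to 1 (fully open). In form: [[[x, y, z], [wx, wy, wz], gripper], ...]. A call has 1 to 10 rows; each row shifts and turns the commanded pose from where the row before left it; what a row does not reach is not made up. A row lasts 1/8 s, in which the tool goes at most 62.5 mm and 10.7 degrees, less where a joint would pass 70% of its speed; a pose out of reach is approached as far as the arm can. A call with a gripper value outside its range is refused whole. The fingers move at their own pace and stop on an object; the grip force is fixed at half the most. Time passes only in rows, so rows that do not move let the fingers close. It gives the time, the measured TCP pose, the force, the opening and the grip force at its end, in the units of the state.
- status.read_state(): the state, without advancing time (a new reading comes with each control period).
- cams.get_image(name): name is "side" or "top" or "wrist"; returns the picture (480x640x3 uint8, blue, green, red); there is no depth.
- cams.camera_params(name): a dict with "K" (3x3 intrinsics, pixels), "pose" (4x4, takes a point from camera to world coordinates); the wrist camera has in their place "tool_from_camera" (4x4, takes a point from camera to tool coordinates, whose origin is the TCP and whose axes are the flange's). Camera axes: x right, y down, z forward; pixel columns grow to the right and rows downward; lengths in mm; the calibration is good to about 2 mm. A picture is of the moment at which its call begins: read the wrist's pose just before it. camera_params takes no time and is no camera call.
- ctrl.finish_job(): hands the job in; it is judged then, once.
The state is a dict: "clock": time; "qpos": joint angles; "qd": joint speeds; "tau": joint torques, N m; "eef_pos": TCP position; "tool_rot": TCP orientation; "force": force on the tool from outside, world axes, zero at the start; "torque": the same for the moment, N m; "width": finger opening in mm; "gripper_force": force on a finger pad.
Only numpy, scipy, OpenCV 4.12 (cv2) and the standard library are available. Lean on these libraries where they do the work, as an engineer would, in place of code of your own. Each camera call takes 0.05 s, during which the arm holds its last target. There are 200 camera calls.

## Task

Put the weighing kit away for the night: slip every loose ring weight over the spindle of the weight caddy with the widest at the bottom and the narrowest on top, set the tin measure, the small jar, the little carton and the scale brush (those that are lying out) down inside the empty grey tub, and push the wooden leveller's steel eye in through the sprung gate of the snap hook so that it hangs in the hook with the gate shut. Leave the other things of the stall where they are.

Things in the scene. Friction and masses are not known exactly. Their poses are not given: they have to be found in the camera images.
- leveller: Flat levelling stick, 156 mm overall, 50 g: wooden grip 120 long x 22 wide x 12 thick, and a round steel eye fixed in line at one end. Origin at the middle of the wooden grip, at half thickness. x runs along the stick towards the eye, z through its thickness; both faces are alike. Starts flat on the table, at the robot's right.
- eye (a point): Centre of the leveller's steel eye, 78 mm along the leveller's +x from its origin. The eye is a ring of 6 mm round bar, 24 mm inside and 36 mm outside diameter, lying in the flat plane of the stick.
- stand: Green stand with a steel snap hook, fixed. Origin on the table under the hook's middle. Hook in the stand's x-z plane, gate facing -x (about to the robot). Bar 7 mm: bowl bottom at z 170, nose up at x -18 to its tip at z 199.5, spine at x +18, hook top z 260. Arm at z 282 to a post at x +70, y -50; base plate x 30 to 110, y -90 to -10, 8 thick. Nothing below the hook.
- hook_seat (a point): Lowest point of the hook's bowl, at the middle of the bar (z 170 mm). The hung eye's centre comes to rest about 8 mm below it; a stick let go there swings for a second or two.
- nose_tip (a point): Topmost point of the hook's nose, 18 mm in front (stand's -x) of the bowl's middle, at z 199.5 mm. The space for the eye lies between this and the gate's hinge 44.5 mm above it, and is closed by the gate.
- gate (a joint): Hook's brass gate, rad: 0 shut, up to 0.85 inward (lower end to the stand's +x). 46 mm rod hinged 44 mm above the nose tip, down to the tip; sprung shut (1 N to start, 3 N to open). A flat-held eye moved to +x, its underside 8 mm above the nose tip, pushes it in 0.5 rad by the time the tip is under the hole; lowered 24 mm it surrounds the nose and the gate snaps shut above it.
- caddy: Weight caddy, fixed to the table: a dark round base 72 diameter x 8 high with an upright steel spindle 15 in diameter up to z 56 and a cone on top to z 62. Origin at the centre of its underside, z up.
- spindle_tip (a point): Top of the spindle, on its axis, 62 mm above the table.
- ring_wide: Dark steel ring weight, 60 outside diameter, 20 hole, 14 high, about 280 g. Origin at its centre (mid height), z along its axis. Starts flat on the table. May be absent (then there is no pose for it).
- ring_mid: The same, 50 outside diameter, 20 hole, 14 high, about 180 g. Origin at its centre. May be absent (then there is no pose for it).
- ring_small: The same, 40 outside diameter, 20 hole, 14 high, about 110 g. Origin at its centre. May be absent (then there is no pose for it).
- tub: Empty open grey plastic tub, 160 (x) x 270 (y) x 50 high outside, walls and floor about 4 to 5 thick, fixed to the table at the robot's left. Origin at the centre of its underside, z up.
- measure: Small open tin measuring cup, 50 across the rim and a little narrower at the foot, 42 high, 70 g. Origin at the centre of its underside, z up. May be absent (then there is no pose for it).
- jar: Small closed glass jar with a steel cap, 42 diameter x 50 high, 90 g. Origin at the centre of its underside, z up. May be absent (then there is no pose for it).
- carton: Little brown cardboard carton, 52 (x) x 36 (y) x 40 high, 60 g. Origin at the centre of its underside, z up. May be absent (then there is no pose for it).
- brush: Small block brush for the scale pan standing on its dark bristles (stiff, rigid): wooden back 60 (x) x 34 (y), 34 high in all, 60 g; bristle block 54 x 29, lowest 18. Origin at the centre of its underside, z up. May be absent (then there is no pose for it).
- calculator: Black desk calculator 100 x 65 x 17. Not part of the kit: leave alone. Origin at the centre of its underside.
- padlock: Brass padlock lying flat, 48 x 40 x 20 and a steel shackle 32 longer to +x. Leave alone. Origin under the middle of its brass body.
- bags: Pile of paper bags 120 x 85 x 22. Leave alone. Origin at the centre of its underside.
- oil: Amber glass jar with a red cap, 60 diameter x 120 high. Leave alone. Origin at the centre of its underside.
- tape: Yellow roll of tape, 70 outside diameter, 52 hole, 24 high, lying flat. Leave alone. Origin at the centre of its underside.
- mug: White mug, 76 diameter x 85 high, handle at its +y. Leave alone. Origin at the centre of its underside.
There are look-alikes about, which are no part of the job. Leave any purple look-alike of the brush alone. Leave any green look-alike of the ring_wide alone.

How it is judged:
By the outcome, as a careful person would: the job done as asked, in the order asked, and still so for the second after the job is handed in, with the robot touching nothing.
Of ring_wide, ring_mid, ring_small only 2 to 3 are there at a start; the rules pass over those that are not, and their reading is None.
Of measure, jar, carton, brush only 3 to 4 are there at a start; the rules pass over those that are not, and their reading is None.
At some moment in a run one of ring_wide, ring_mid, ring_small, measure, jar, carton, brush may be knocked a few centimetres aside while the robot is not near it.
Once in a run the grip may slacken for a moment while it holds something.
It also fails if it takes over 210 s, if anything falls off the work surface, if the arm or the gripper's body presses on something with over 40 N, if the wrist force passes 120 N, or if a joint passes its speed limit or range.

## Working session

There is one attempt and no reset: what is moved stays moved. The work goes in short steps, Python scripts to look and compute and a tool call to move; the robot and the scene stay as the last step left them, time stands still between calls to the robot, and variables do not carry over. Pictures are saved under pics/ and viewed, at most 14 in all, crops included, and the job is handed in when it is done.

Besides the shell and the picture viewer there is one more tool, called after "Request:" as name(argument=value, ...), one argument or row to a line, values as JSON. move_arm: Moves the arm, as the interface text tells. Its arguments: {"type":"object","properties":{"plan":{"type":"array","items":{"type":"array"}}},"required":["plan"]}

```bash
mkdir -p pics; ls; python3 - <<'E'
from cell import status,cams,ctrl
import cv2,numpy as np
np.set_printoptions(precision=4,suppress=True)
s=status.read_state();print(s)
for n in ("top","side"):
    cv2.imwrite(f"pics/{n}0.png",cams.get_image(n))
for n in ("top","side","wrist"): print(n,cams.camera_params(n))
print(ctrl.grasp_offset)
E
```

```text
pics
{'clock': 0.0, 'qpos': array([-1.2328,  0.6293,  0.0384,  1.5184, -0.027 ,  0.9963, -0.02  ]), 'qd': array([-0.0006,  0.0009, -0.0007, -0.0002,  0.0001,  0.001 , -0.    ]), 'tau': array([  0.0002, -56.3405,   1.2262, -19.345 ,   0.011 ,   0.0105,
         0.    ]), 'eef_pos': array([255.11  , 597.1504, 230.3877]), 'tool_rot': array([-3.1397,  0.    ,  2.7378]), 'force': array([-0.6423,  0.5417,  0.4687]), 'torque': array([0.0058, 0.0103, 0.0061]), 'gripper_force': 0.0, 'width': 85.49438312063667}
top {'K': array([[506.6214,   0.    , 320.1556],
       [  0.    , 506.6214, 237.4132],
       [  0.    ,   0.    ,   1.    ]]), 'pose': array([[   0.0031,   -0.9982,    0.0604,  396.8965],
       [  -0.9996,   -0.0014,    0.0279,  -71.6314],
       [  -0.0278,   -0.0605,   -0.9978, 1221.1117],
       [   0.    ,    0.    ,    0.    ,    1.    ]])}
side {'K': array([[517.0905,   0.    , 318.2286],
       [  0.    , 517.0905, 239.9747],
       [  0.    ,   0.    ,   1.    ]]), 'pose': array([[   0.8112,   -0.3249,    0.4862,  -71.4869],
       [  -0.5848,   -0.4471,    0.6769, -833.6789],
       [  -0.0025,   -0.8334,   -0.5526,  800.0008],
       [   0.    ,    0.    ,    0.    ,    1.    ]])}
wrist {'K': array([[373.5193,   0.    , 325.2398],
       [  0.    , 373.5193, 235.2333],
       [  0.    ,   0.    ,   1.    ]]), 'tool_from_camera': array([[   0.0005,   -0.9603,   -0.2788,   71.5037],
       [   1.    ,    0.0003,    0.0008,    0.2099],
       [  -0.0007,   -0.2788,    0.9603, -141.5001],
       [   0.    ,    0.    ,    0.    ,    1.    ]])}
18.700000000000003
```

View pics/top0.png

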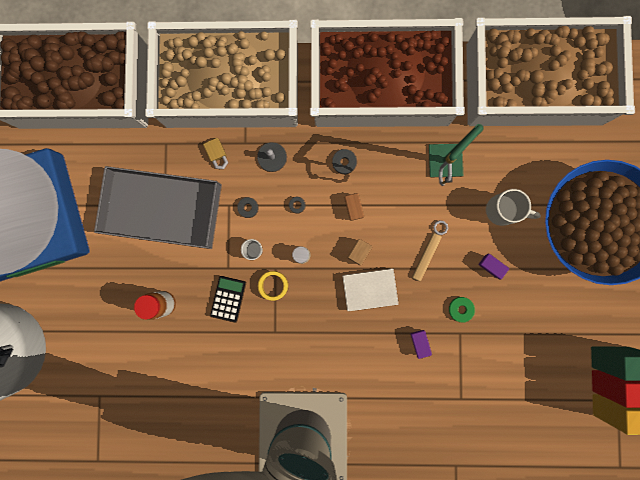

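View pics/side0.png

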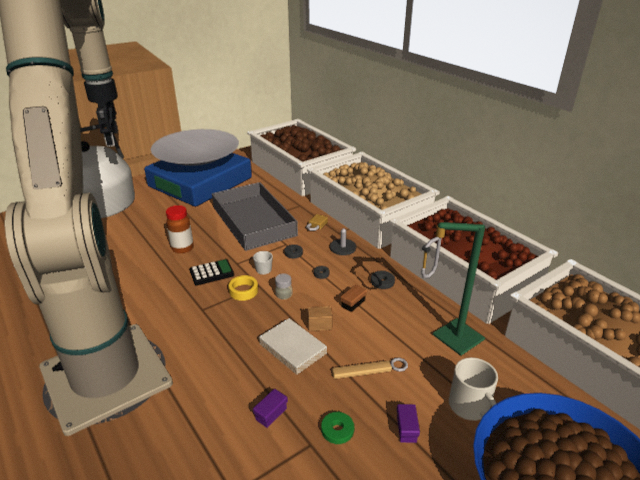

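The top view shows the caddy at (270,155) and the rings at (342,161), (246,207) and (294,204). The measure is at (251,250), jar (300,255), brush (350,207) and carton (360,250). The leveller runs from (418,278) to its eye at (440,228), the hook is at about (447,175) and the tub at (160,207). Next I'll zoom in.

```bash
cat > h.py <<'E'
import numpy as np, cv2
from cell import status,cams,ctrl
from scipy.spatial.transform import Rotation as Ro
np.set_printoptions(precision=1,suppress=True)
def pose(cam):
    p=cams.camera_params(cam)
    if cam!="wrist": return p["K"],p["pose"]
    s=status.read_state();T=np.eye(4);T[:3,:3]=Ro.from_euler("xyz",s["tool_rot"]).as_matrix();T[:3,3]=s["eef_pos"]
    return p["K"],T@p["tool_from_camera"]
def unproj(KP,px,z):
    K,P=KP;px=np.atleast_2d(np.array(px,float))
    d=np.c_[px,np.ones(len(px))]@np.linalg.inv(K).T@P[:3,:3].T
    return P[:3,3]+d*((z-P[2,3])/d[:,2])[:,None]
def proj(KP,X):
    K,P=KP;c=(np.atleast_2d(X)-P[:3,3])@P[:3,:3];u=c@K.T
    return u[:,:2]/u[:,2:]
def tri(KP1,p1,KP2,p2):
    A=[];b=[]
    for (K,P),p in((KP1,p1),(KP2,p2)):
        d=P[:3,:3]@np.linalg.inv(K)@np.r_[p,1.];d/=np.linalg.norm(d)
        M=np.eye(3)-np.outer(d,d);A.append(M);b.append(M@P[:3,3])
    return np.linalg.lstsq(np.vstack(A),np.hstack(b),rcond=None)[0]
E
python3 - <<'E'
import cv2
t=cv2.imread("pics/top0.png");s=cv2.imread("pics/side0.png")
cv2.imwrite("pics/tc.png",cv2.resize(t[130:290,200:460],None,fx=3,fy=3,interpolation=cv2.INTER_CUBIC))
cv2.imwrite("pics/sc.png",cv2.resize(s[215:390,240:500],None,fx=3,fy=3,interpolation=cv2.INTER_CUBIC))
E
```

```text
(no output)
```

View pics/tc.png

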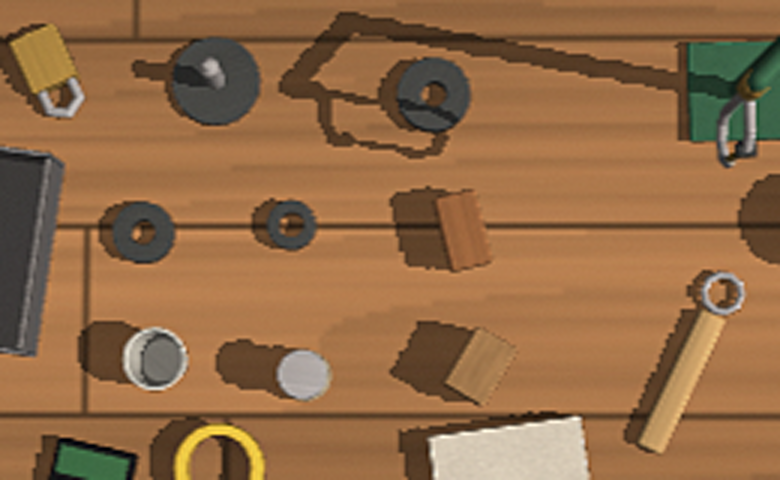

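View pics/sc.png

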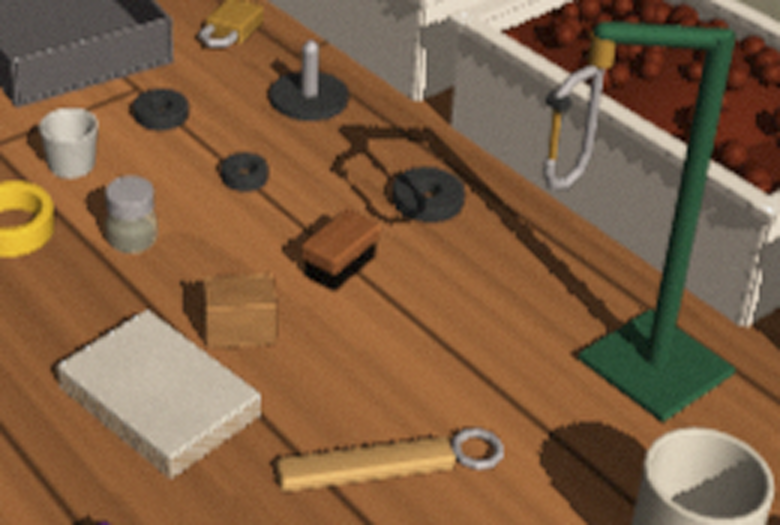

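```bash
python3 - <<'E'
from h import *
T=pose("top");S=pose("side")
t=lambda *p:np.array(p)/3+[200,130]
s=lambda *p:np.array(p)/3+[240,215]
for n,p,z in [("caddy",(215,81),8),("wide",(434,94),14),("mid",(144,231),14),("small",(291,224),14),("measure",(156,358),42),("jar",(303,374),50)]:
    print(n,unproj(T,t(*p),z)[0])
for n,ps,z in [("carton",[(483,328),(517,352),(483,404),(446,379)],40),("brush",[(437,197),(473,190),(491,262),(455,271)],34)]:
    q=unproj(T,[t(*p) for p in ps],z);print(n,q.mean(0),[round(np.linalg.norm(q[i]-q[i-1]),1) for i in range(4)],[round(np.degrees(np.arctan2(*(q[i]-q[i-1])[1::-1])),1) for i in range(4)])
e=unproj(T,[t(721,293),t(651,446)],8);d=e[0]-e[1];print("lev",e,np.linalg.norm(d),np.degrees(np.arctan2(d[1],d[0])))
print("tub",unproj(T,[(105,168),(220,182),(211,247),(96,234)],50))
q=unproj(S,[s(580,357),s(664,415),s(733,370),s(648,310)],8);print("plate",q,q.mean(0),[round(np.degrees(np.arctan2(*(q[i]-q[i-1])[1::-1])),1) for i in range(4)])
a=q.mean(0)
for side_pt,z,n in [((557,101),244,"hinge"),((551,152),199.5,"nose"),((562,186),170,"seat"),((602,60),262,"top")]:
    print(n,unproj(S,s(*side_pt),z)[0])
E
```

```text
caddy [665.9  80.8   8. ]
wide [653.5 -96.3  14. ]
mid [543.1 136.1  14. ]
small [548.7  18.   14. ]
measure [440.1 120.7  42. ]
jar [427.7   5.4  50. ]
carton [ 434.8 -133.2   40. ] [np.float64(49.0), np.float64(32.2), np.float64(48.2), np.float64(34.5)] [np.float64(-35.9), np.float64(-125.3), np.float64(146.8), np.float64(56.0)]
brush [ 541.4 -119.4   34. ] [np.float64(60.0), np.float64(28.8), np.float64(58.5), np.float64(29.0)] [np.float64(13.6), np.float64(-79.0), np.float64(-166.2), np.float64(104.1)]
lev [[ 494.1 -324.5    8. ]
 [ 372.5 -268.1    8. ]] 134.02556167730643 -24.904292994977542
tub [[631.5 470.6  50. ]
 [597.7 196.5  50. ]
 [445.1 215.3  50. ]
 [475.1 487.4  50. ]]
plate [[ 611.5 -310.6    8. ]
 [ 616.7 -384.9    8. ]
 [ 690.5 -384.2    8. ]
 [ 689.7 -305.3    8. ]] [ 652.1 -346.3    8. ] [np.float64(-176.1), np.float64(-86.0), np.float64(0.5), np.float64(90.6)]
hinge [ 565.1 -296.6  244. ]
nose [ 570.4 -292.8  199.5]
seat [ 580.4 -297.5  170. ]
top [ 600.9 -298.1  262. ]
```

The crop shows every kit item; the measured sizes match the ones given. The measure rim is at crop (156,358), jar top at (303,374), wide ring at (434,94), caddy at (215,81) and leveller eye at (721,293). I'll move over the middle for a closer wrist look.

Request:
move_arm(
  plan=[
    [[27, -55, 0], [0, 0, -6.7], 1],
    [[27, -55, 0], [0, 0, -6.7], 1],
    [[27, -55, 0], [0, 0, -6.7], 1],
    [[27, -55, 0], [0, 0, -6.7], 1],
    [[27, -55, 0], [0, 0, -6.7], 1],
    [[27, -55, 0], [0, 0, -6.7], 1],
    [[27, -55, 0], [0, 0, -6.7], 1],
    [[27, -55, 0], [0, 0, -6.7], 1],
    [[27, -55, 0], [0, 0, -6.7], 1],
    [[27, -55, 0], [0, 0, -6.7], 1],
  ],
)

```text
clock: 1.35
eef_pos: [525.9, 46.1, 231.2]
tool_rot: [-3.141, -0.0, 1.565]
force: [0.8, 0.7, 0.2]
width: 85.3
gripper_force: 0.0
```

Request:
move_arm(
  plan=[
    [[15, -20, 0], [0, 0, 0], 1],
    [[0, 0, 0], [0, 0, 0], 1],
    [[0, 0, 0], [0, 0, 0], 1],
  ],
)

```text
clock: 1.72
eef_pos: [539.5, 29.0, 230.9]
tool_rot: [-3.14, -0.001, 1.57]
force: [-0.6, 0.6, 0.3]
width: 84.9
gripper_force: 0.0
```

```bash
python3 - <<'E'
from h import *
KP=pose("wrist");im=cams.get_image("wrist");cv2.imwrite("pics/w1.png",im);np.savez("w1.npz",K=KP[0],P=KP[1])
s=status.read_state();print(s["eef_pos"],np.degrees(s["tool_rot"]),s["qpos"]*57.3,s["clock"])
for n,X in dict(caddy=(666,81,8),wide=(653,-96,14),mid=(543,136,14),small=(549,18,14),meas=(440,121,42),jar=(428,5,50),carton=(435,-133,40),brush=(541,-119,34)).items(): print(n,proj(KP,X)[0])
E
```

```text
[539.5  29.4 231. ] [-179.9   -0.1   90. ] [-20.9  28.5  22.1 105.  -13.7  49.3   7.8] 1.775
caddy [459.1 148.3]
wide [432.4 318.7]
mid [330.   85.8]
small [335.7 214.4]
meas [206.9 101.5]
jar [202.3 237.5]
carton [224.5 363.4]
brush [327.5 348.2]
```

View pics/w1.png

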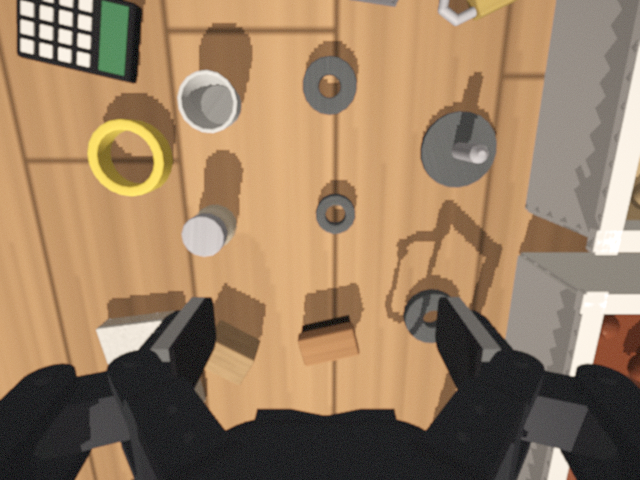

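The wrist view shows the mid ring at (329,86), small ring (335,213), caddy base (458,149) with its tip at about (478,155), measure rim (208,101), jar (204,236), and the wide ring at (432,316), partly hidden. All are within 2 px of their predictions. I'll refine the circles by contour fit.

```bash
python3 - <<'E'
from h import *
im=cv2.imread("pics/w1.png");f=np.load("w1.npz");KP=(f["K"],f["P"])
hsv=cv2.cvtColor(im,cv2.COLOR_BGR2HSV)
m=((hsv[...,1]<70)&(hsv[...,2]<110)).astype(np.uint8)
for n,(x,y,z,r) in dict(caddy=(458,149,8,45),mid=(329,86,14,35),small=(335,213,14,28)).items():
    q=np.zeros_like(m);cv2.circle(q,(x,y),r,1,-1);q&=m
    c=max(cv2.findContours(q,cv2.RETR_EXTERNAL,cv2.CHAIN_APPROX_NONE)[0],key=cv2.contourArea)
    (cx,cy),rr=cv2.minEnclosingCircle(c);e=cv2.fitEllipse(cv2.convexHull(c))
    print(n,e[0],e[1],unproj(KP,e[0],z)[0],rr)
print("tip",unproj(KP,(479,155),60)[0]," hole mid",unproj(KP,(330,86),14)[0])
E
```

```text
caddy (465.3418273925781, 131.360107421875) (30.54233169555664, 44.49319839477539) [670.4  96.5   8. ] 22.02281379699707
mid (327.387451171875, 88.03782653808594) (30.199180603027344, 34.498382568359375) [540.7 134.1  14. ] 17.303647994995117
small (335.1232604980469, 211.95689392089844) (36.191776275634766, 37.08073425292969) [548.4  20.5  14. ] 18.554075241088867
tip [664.8  78.4  60. ]  hole mid [543.  135.8  14. ]
```

Request:
move_arm(
  plan=[
    [[30, -32, -20], [0, 0, 0], 1],
    [[30, -32, -30], [0, 0, 0], 1],
    [[30, -32, -35], [0, 0, 0], 1],
    [[24, -29, -35], [0, 0, 0], 1],
    [[0, 0, 0], [0, 0, 0], 1],
    [[0, 0, 0], [0, 0, 0], 1],
  ],
)

```text
clock: 2.52
eef_pos: [654.1, -95.1, 111.4]
tool_rot: [-3.141, -0.001, 1.57]
force: [0.4, -0.2, -0.0]
width: 85.6
gripper_force: 0.0
```

```bash
python3 - <<'E'
from h import *
KP=pose("wrist");im=cams.get_image("wrist");cv2.imwrite("pics/w2.png",im);np.savez("w2.npz",K=KP[0],P=KP[1])
s=status.read_state();print(s["eef_pos"],np.degrees(s["tool_rot"]))
print(proj(KP,[(653.5,-96,14),s["eef_pos"]*[1,1,0]+[0,0,14]]))
E
```

```text
[654.4 -94.9 112.1] [180.   -0.1  90. ]
[[325.1 239.7]
 [326.5 238.1]]
```

View pics/w2.png

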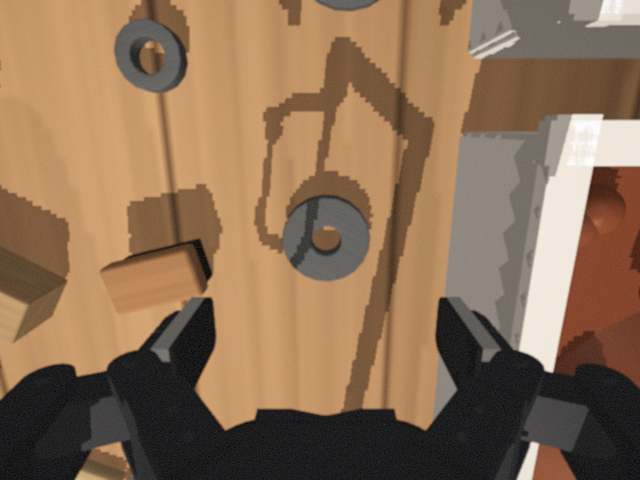

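The ring's centre is at (326,238), exactly under the TCP. I'll descend and grip.

Request:
move_arm(
  plan=[
    [[0, 0, -50], [0, 0, 0], 1],
    [[0, -1, -45], [0, 0, 0], 1],
    [[0, 0, -18], [0, 0, 0], 1],
    [[0, 0, 0], [0, 0, 0], 0],
    [[0, 0, 0], [0, 0, 0], 0],
    [[0, 0, 0], [0, 0, 0], 0],
    [[0, 0, 0], [0, 0, 0], 0],
  ],
)

```text
clock: 3.45
eef_pos: [655.6, -98.0, 0.9]
tool_rot: [3.139, -0.0, 1.569]
force: [-2.0, 1.8, 6.6]
width: 57.5
gripper_force: 63.8
```

Request:
move_arm(
  plan=[
    [[0, 0, 50], [0, 0, 0], 0],
    [[0, 0, 50], [0, 0, 0], 0],
    [[2, 45, 0], [0, 0, 0], 0],
    [[3, 55, 0], [0, 0, 0], 0],
    [[3, 50, 0], [0, 0, 0], 0],
    [[2, 25, 0], [0, 0, 0], 0],
    [[0, 0, 0], [0, 0, 0], 0],
    [[0, 0, 0], [0, 0, 0], 0],
  ],
)

```text
clock: 4.45
eef_pos: [664.5, 75.3, 98.9]
tool_rot: [3.141, 0.001, 1.568]
force: [-0.1, -0.3, -3.0]
width: 57.5
gripper_force: 66.1
```

```bash
python3 - <<'E'
from h import *
KP=pose("wrist");im=cams.get_image("wrist");cv2.imwrite("pics/w3.png",im);np.savez("w3.npz",K=KP[0],P=KP[1])
s=status.read_state();print(s["eef_pos"],np.degrees(s["tool_rot"]),s["width"],s["gripper_force"])
e=s["eef_pos"]
print(proj(KP,[(665.3,79.5,62),(665.3,79.5,8),e+[0,0,12],e+[0,30,12],e+[0,-30,12],e+[0,32,12]]))
E
```

```text
[664.5  74.6  98.8] [180.    0.1  89.7] 57.22751713620162 66.12622378394008
[[327.6 264.2]
 [327.  234.7]
 [326.4 320.9]
 [326.3 247.1]
 [326.6 386.5]
 [326.3 241.9]]
```

View pics/w3.png

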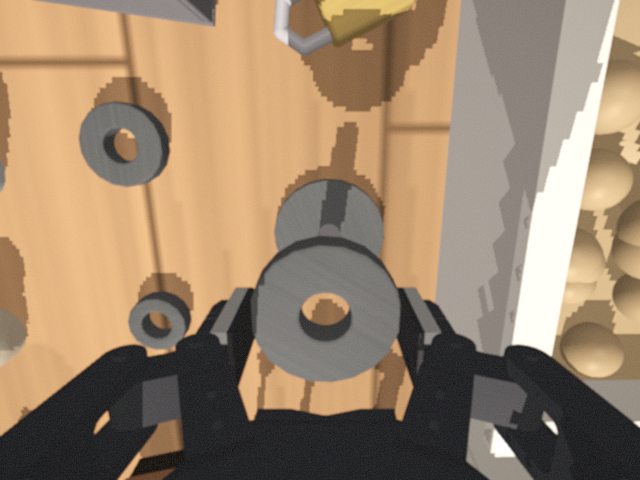

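```bash
python3 - <<'E'
from h import *
f=np.load("w3.npz");KP=(f["K"],f["P"])
print("ring",unproj(KP,(326.5,308),112)[0],"caddy",unproj(KP,(329.5,233.5),8)[0])
E
```

```text
ring [664.6  80.7 112. ] caddy [666.9  80.3   8. ]
```

Request:
move_arm(
  plan=[
    [[1.2, -0.3, -20], [0, 0, 0], 0],
    [[0, 0, -12], [0, 0, 0], 0],
    [[0, 0, -9], [0, 0, 0], 0],
    [[0, 0, -9], [0, 0, 0], 0],
    [[0, 0, 0], [0, 0, 0], 0],
  ],
)

```text
clock: 5.12
eef_pos: [665.1, 76.7, 47.3]
tool_rot: [-3.14, -0.0, 1.569]
force: [-0.1, 0.6, -3.5]
width: 57.2
gripper_force: 66.1
```

Request:
move_arm(
  plan=[
    [[0, 0, -15], [0, 0, 0], 0],
    [[0, 0, -15], [0, 0, 0], 0],
    [[0, 0, -5], [0, 0, 0], 0],
    [[0, 0, 0], [0, 0, 0], 0.5],
    [[0, 0, 0], [0, 0, 0], 1],
    [[0, 0, 0], [0, 0, 0], 1],
    [[0, 0, 40], [0, 0, 0], 1],
    [[0, 0, 55], [0, 0, 0], 1],
    [[-40, 20, 0], [0, 0, 0], 1],
    [[-40, 20, 0], [0, 0, 0], 1],
  ],
)

```text
clock: 6.38
eef_pos: [585.6, 116.6, 110.0]
tool_rot: [3.138, -0.001, 1.567]
force: [0.4, 1.5, 1.5]
width: 85.5
gripper_force: 0.0
```

Request:
move_arm(
  plan=[
    [[-41, 17, 0], [0, 0, 0], 1],
    [[0, 0, 0], [0, 0, 0], 1],
    [[0, 0, 0], [0, 0, 0], 1],
  ],
)

```text
clock: 6.75
eef_pos: [545.9, 133.2, 109.2]
tool_rot: [3.139, -0.0, 1.568]
force: [1.1, -0.4, -0.2]
width: 85.5
gripper_force: 0.0
```

```bash
cat >> h.py <<'E'
def look(name):
    KP=pose("wrist");im=cams.get_image("wrist");cv2.imwrite(f"pics/{name}.png",im);np.savez(name+".npz",K=KP[0],P=KP[1])
    s=status.read_state();print(s["eef_pos"],np.degrees(s["tool_rot"]),s["width"],s["gripper_force"],s["clock"])
    return KP,im,s["eef_pos"]
def dark(KP,im,X,r=45):
    "centroid of the steel-coloured disc around the projected X, filled hull; world at X's height"
    p=proj(KP,X)[0];h=cv2.cvtColor(im,cv2.COLOR_BGR2HSV).astype(int)
    m=((h[...,1]<90)&(h[...,2]<140)).astype(np.uint8);q=np.zeros_like(m);cv2.circle(q,tuple(int(v) for v in p),r,1,-1);m&=q
    m=cv2.morphologyEx(m,cv2.MORPH_OPEN,np.ones((3,3)))
    c=max(cv2.findContours(m,0,cv2.CHAIN_APPROX_NONE)[0],key=cv2.contourArea);(cx,cy),rr=cv2.minEnclosingCircle(c)
    M=cv2.moments(cv2.convexHull(c));g=(M["m10"]/M["m00"],M["m01"]/M["m00"])
    return p,(round(cx,1),round(cy,1)),round(rr,1),np.round(g,1),unproj(KP,(cx,cy),X[2])[0],unproj(KP,g,X[2])[0]
E
python3 - <<'E'
from h import *
KP,im,e=look("w4");print(*dark(KP,im,(543,135.8,14),60))
f=np.load("w2.npz");print(*dark((f["K"],f["P"]),cv2.imread("pics/w2.png"),(653.5,-96,14),60))
E
```

```text
[546.2 132.8 109. ] [179.8   0.   89.8] 85.03939578677442 0.0 6.8
[321.2 235.5] (320.6, 230.9) 36.6 [320.5 230.7] [542.6 139.   14. ] [542.6 139.1  14. ]
[325.1 239.7] (325.4, 238.4) 43.9 [325.6 237.6] [653.7 -95.1  14. ] [653.8 -94.6  14. ]
```

Request:
move_arm(
  plan=[
    [[-3.5, 6.5, -45], [0, 0, 0], 1],
    [[0, 0, -45], [0, 0, 0], 1],
    [[0, 0, -17], [0, 0, 0], 1],
    [[0, 0, 0], [0, 0, 0], 0],
    [[0, 0, 0], [0, 0, 0], 0],
    [[0, 0, 0], [0, 0, 0], 0],
    [[0, 0, 0], [0, 0, 0], 0],
    [[0, 0, 50], [0, 0, 0], 0],
    [[0, 0, 50], [0, 0, 0], 0],
    [[0, 0, 0], [0, 0, 0], 0],
  ],
)

```text
clock: 8.05
eef_pos: [544.4, 140.7, 105.9]
tool_rot: [3.133, -0.003, 1.569]
force: [0.4, 0.1, -1.6]
width: 46.9
gripper_force: 62.6
```

Request:
move_arm(
  plan=[
    [[40, -20, 0], [0, 0, 0], 0],
    [[42, -21, 0], [0, 0, 0], 0],
    [[40, -20, 0], [0, 0, 0], 0],
    [[0, 0, 0], [0, 0, 0], 0],
    [[0, 0, 0], [0, 0, 0], 0],
  ],
)

```text
clock: 8.68
eef_pos: [661.6, 79.4, 100.2]
tool_rot: [-3.139, -0.001, 1.568]
force: [-0.4, 0.0, -1.9]
width: 46.8
gripper_force: 62.6
```

```bash
python3 - <<'E'
from h import *
KP,im,e=look("w5");print(*dark(KP,im,e+[0,4,13],75));print(proj(KP,[(666,80,62),(666,80,22)]))
E
```

```text
[661.4  80.  100.4] [-179.8   -0.1   89.9] 47.090012941176816 62.60525286197662 8.725
[325.7 310. ] (326.0, 308.7) 74.4 [328.2 305.6] [661.5  84.6 113.4] [662.3  85.9 113.4]
[[334.9 270.1]
 [333.5 246.3]]
```

View pics/w5.png

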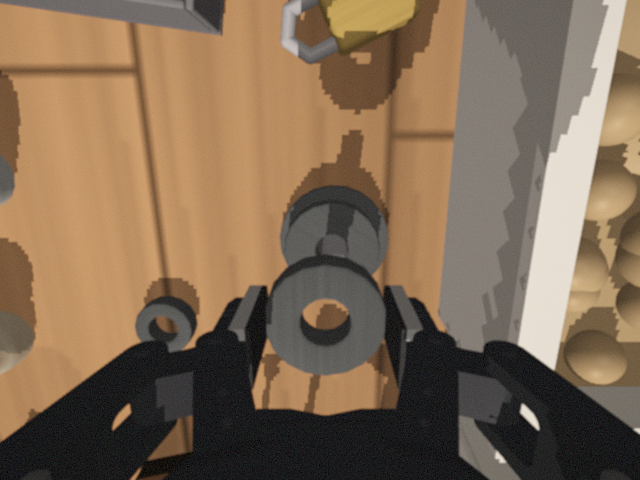

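The wide ring sits on the caddy. The held mid ring is centred at about (326,315), and the wide ring on the spindle at about (334,239).

```bash
python3 - <<'E'
from h import *
f=np.load("w5.npz");KP=(f["K"],f["P"])
print(unproj(KP,(326,315),113.4)[0],unproj(KP,(334.5,239),22)[0])
E
```

```text
[661.5  81.9 113.4] [666.6  84.7  22. ]
```

Request:
move_arm(
  plan=[
    [[4.5, -1, -20], [0, 0, 0], 0],
    [[0, 0, -12], [0, 0, 0], 0],
    [[0, 0, -9], [0, 0, 0], 0],
    [[0, 0, -9], [0, 0, 0], 0],
    [[0, 0, 0], [0, 0, 0], 0],
  ],
)

```text
clock: 9.35
eef_pos: [667.1, 79.6, 50.3]
tool_rot: [-3.141, -0.002, 1.569]
force: [0.6, 5.1, -3.5]
width: 47.2
gripper_force: 62.4
```

Request:
move_arm(
  plan=[
    [[0, 1, -12], [0, 0, 0], 0],
    [[0, 0, -12], [0, 0, 0], 0],
    [[0, 0, 0], [0, 0, 0], 0],
    [[0, 0, 0], [0, 0, 0], 0.5],
    [[0, 0, 0], [0, 0, 0], 1],
    [[0, 0, 0], [0, 0, 0], 1],
    [[0, 0, 40], [0, 0, 0], 1],
    [[0, 0, 45], [0, 0, 0], 1],
    [[-40, -20, 0], [0, 0, 0], 1],
    [[-40, -20, 0], [0, 0, 0], 1],
  ],
)

```text
clock: 10.6
eef_pos: [587.3, 37.1, 113.6]
tool_rot: [3.139, 0.001, 1.568]
force: [-0.0, -1.0, -0.7]
width: 85.4
gripper_force: 0.0
```

Request:
move_arm(
  plan=[
    [[-38, -21, 0], [0, 0, 0], 1],
    [[0, 0, 0], [0, 0, 0], 1],
    [[0, 0, 0], [0, 0, 0], 1],
  ],
)

```text
clock: 10.98
eef_pos: [550.8, 17.3, 113.0]
tool_rot: [3.139, 0.0, 1.568]
force: [0.2, 0.2, 0.1]
width: 85.6
gripper_force: 0.0
```

```bash
python3 - <<'E'
from h import *
KP,im,e=look("w6");print(*dark(KP,im,(548.5,18.5,14),50))
E
```

```text
[551.   17.9 112.8] [179.9   0.   89.9] 85.60498905637472 0.0 11.025
[322.2 235.9] (322.4, 234.4) 28.7 [322.3 234.3] [548.6  19.5  14. ] [548.6  19.6  14. ]
```

Request:
move_arm(
  plan=[
    [[-2, 3, -45], [0, 0, 0], 1],
    [[0, 0, -45], [0, 0, 0], 1],
    [[0, 0, -22], [0, 0, 0], 1],
    [[0, 0, 0], [0, 0, 0], 0],
    [[0, 0, 0], [0, 0, 0], 0],
    [[0, 0, 0], [0, 0, 0], 0],
    [[0, 0, 0], [0, 0, 0], 0],
    [[0, 0, 50], [0, 0, 0], 0],
    [[0, 0, 50], [0, 0, 0], 0],
    [[0, 0, 0], [0, 0, 0], 0],
  ],
)

```text
clock: 12.28
eef_pos: [550.6, 21.0, 104.3]
tool_rot: [3.133, -0.0, 1.569]
force: [-0.7, -0.7, -1.9]
width: 37.0
gripper_force: 61.1
```

Request:
move_arm(
  plan=[
    [[40, 19, 0], [0, 0, 0], 0],
    [[42, 20, 0], [0, 0, 0], 0],
    [[35, 18, 0], [0, 0, 0], 0],
    [[0, 0, 0], [0, 0, 0], 0],
    [[0, 0, 0], [0, 0, 0], 0],
  ],
)

```text
clock: 12.9
eef_pos: [662.9, 77.4, 99.0]
tool_rot: [-3.138, 0.001, 1.568]
force: [0.1, -0.1, -1.2]
width: 37.1
gripper_force: 61.0
```

```bash
python3 - <<'E'
from h import *
KP,im,e=look("w7");print(proj(KP,[(666,80,62),(666,80,36),e+[0,0,14]]))
cv2.imwrite("pics/w7c.png",cv2.resize(im[150:430,200:470],None,fx=2,fy=2,interpolation=cv2.INTER_CUBIC))
E
```

```text
[662.9  77.   99.3] [-179.8    0.    89.8] 37.113849469016465 61.04570055613294 12.95
[[332.4 267.2]
 [331.7 250.9]
 [326.1 323.3]]
```

View pics/w7c.png

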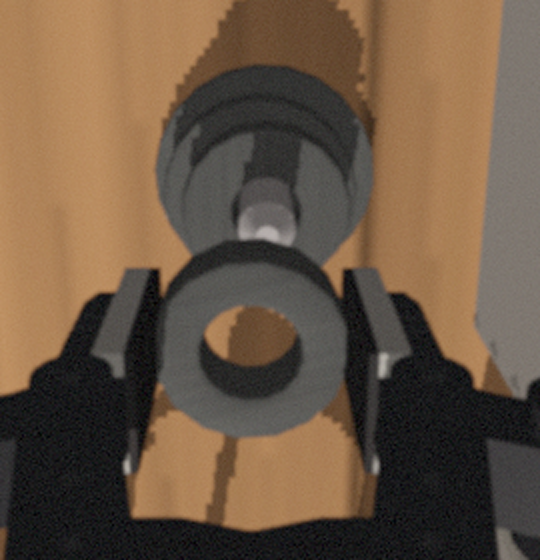

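The mid ring is on the stack. The spindle tip is at image (333.5,266), and the held ring's top face is centred at about (326,324).

```bash
python3 - <<'E'
from h import *
f=np.load("w7.npz");KP=(f["K"],f["P"])
print(unproj(KP,(326,324.5),112.4)[0],unproj(KP,(333.5,266),61)[0])
E
```

```text
[662.8  76.  112.4] [666.6  80.3  61. ]
```

Request:
move_arm(
  plan=[
    [[3.5, 3.5, -20], [0, 0, 0], 0],
    [[0, 0, -12], [0, 0, 0], 0],
    [[0, 0, -9], [0, 0, 0], 0],
    [[0, 0, -8], [0, 0, 0], 0],
    [[0, 0, 0], [0, 0, 0], 0],
  ],
)

```text
clock: 13.58
eef_pos: [667.6, 81.3, 50.5]
tool_rot: [-3.14, 0.0, 1.568]
force: [-0.0, 0.1, -1.3]
width: 36.9
gripper_force: 61.1
```

Request:
move_arm(
  plan=[
    [[0, 0, -12], [0, 0, 0], 0],
    [[0, 0, 0], [0, 0, 0], 0],
    [[0, 0, 0], [0, 0, 0], 0.5],
    [[0, 0, 0], [0, 0, 0], 1],
    [[0, 0, 0], [0, 0, 0], 1],
    [[0, 0, 45], [0, 0, 0], 1],
    [[0, 0, 50], [0, 0, 0], 0.8],
    [[-45, 8, 0], [0, 0, -3.5], 0.8],
    [[-50, 9, 0], [0, 0, -3.5], 0.8],
    [[-50, 9, 0], [0, 0, 0], 0.8],
  ],
)

```text
clock: 14.82
eef_pos: [521.7, 107.7, 134.7]
tool_rot: [3.141, -0.0, 1.446]
force: [0.0, 0.7, -1.0]
width: 68.0
gripper_force: 0.0
```

Request:
move_arm(
  plan=[
    [[-50, 9, 0], [0, 0, 0], 0.8],
    [[-30, 5, 0], [0, 0, 0], 0.8],
    [[0, 0, 0], [0, 0, 0], 0.8],
    [[0, 0, 0], [0, 0, 0], 0.8],
  ],
)

```text
clock: 15.32
eef_pos: [444.6, 121.5, 134.8]
tool_rot: [3.139, -0.001, 1.446]
force: [0.6, -0.9, -1.0]
width: 68.4
gripper_force: 0.0
```

```bash
python3 - <<'E'
from h import *
KP,im,e=look("w8")
print(proj(KP,[(440,121,42),(440,121,0),e*[1,1,0]+[0,0,42]]))
cv2.imwrite("pics/t8.png",cams.get_image("top"))
E
```

```text
[444.8 121.3 134.7] [179.9  -0.   82.8] 68.54034148512117 0.0 15.375
[[318.8 241.8]
 [319.6 225.6]
 [326.  240.4]]
```

View pics/w8.png

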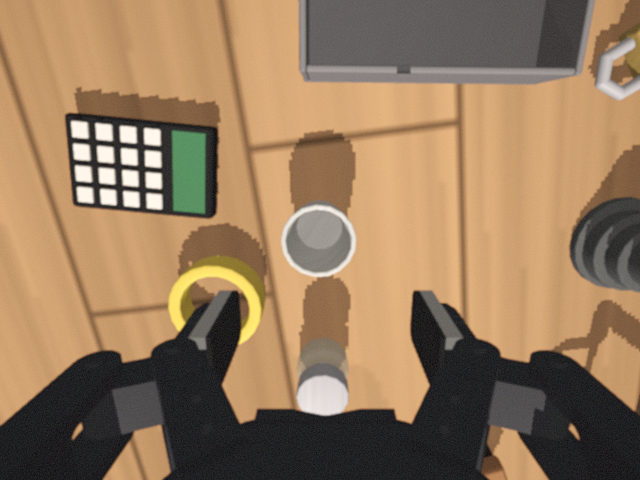

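The measure's rim is at (319,241), where predicted, and the three rings are stacked on the right. I'll grasp it now, keeping a little to +y of the tape.

Request:
move_arm(
  plan=[
    [[-4.5, 2, -40], [0, 0, 0], 0.72],
    [[0, 0, -45], [0, 0, 0], 0.72],
    [[0, 0, -40], [0, 0, 0], 0.72],
    [[0, 0, 0], [0, 0, 0], 0.72],
    [[0, 0, 0], [0, 0, 0], 0],
    [[0, 0, 0], [0, 0, 0], 0],
    [[0, 0, 0], [0, 0, 0], 0],
    [[0, 0, 50], [0, 0, 0], 0],
    [[0, 0, 40], [0, 0, 0], 0],
    [[0, 0, 0], [0, 0, 0], 0],
  ],
)

```text
clock: 16.68
eef_pos: [440.5, 124.5, 104.4]
tool_rot: [3.136, -0.004, 1.447]
force: [0.0, 0.9, -1.1]
width: 47.0
gripper_force: 61.9
```

Request:
move_arm(
  plan=[
    [[28, 44, 0], [0, 0, 0], 0],
    [[30, 45, 0], [0, 0, 0], 0],
    [[28, 43, 0], [0, 0, 0], 0],
    [[0, 0, 0], [0, 0, 0], 0],
    [[0, 0, -40], [0, 0, 0], 0],
    [[0, 0, -30], [0, 0, 0], 0],
    [[0, 0, -13], [0, 0, 0], 0],
    [[0, 0, 0], [0, 0, 0], 0],
  ],
)

```text
clock: 17.68
eef_pos: [524.1, 255.0, 18.0]
tool_rot: [-3.14, -0.0, 1.445]
force: [-0.1, 0.2, -0.2]
width: 46.2
gripper_force: 62.4
```

Request:
move_arm(
  plan=[
    [[0, 0, 0], [0, 0, 0], 0.72],
    [[0, 0, 0], [0, 0, 0], 0.72],
    [[0, 0, 50], [0, 0, 0], 0.72],
    [[0, 0, 60], [0, 0, 0], 0.72],
    [[-20, -52, 5], [0, 0, 0], 0.72],
    [[-20, -52, 0], [0, 0, 0], 0.72],
    [[-20, -52, 0], [0, 0, 0], 0.72],
    [[-18, -50, 0], [0, 0, 0], 0.72],
    [[-16, -42, 0], [0, 0, 0], 0.72],
    [[0, 0, 0], [0, 0, 0], 0.72],
  ],
)

```text
clock: 18.92
eef_pos: [429.5, 4.7, 134.3]
tool_rot: [3.141, -0.001, 1.439]
force: [0.6, 1.1, -0.9]
width: 61.8
gripper_force: 0.0
```

```bash
python3 - <<'E'
from h import *
KP,im,e=look("w9")
print(proj(KP,[(427.7,5.4,50),(435,-133,40)]))
t=cams.get_image("top");cv2.imwrite("pics/t9.png",t)
p=np.zeros((520,800,3),np.uint8);p[:480:,:]=0
a=cv2.resize(im,(400,300));b=cv2.resize(t[135:335,80:480],(800,400))[:,:];p=np.vstack([np.hstack([cv2.resize(im,(266,200)),np.zeros((200,534,3),np.uint8)]),b]);cv2.imwrite("pics/c9.png",p)
E
```

```text
[430.5   6.7 134.2] [180.   -0.1  82.7] 61.350055590182066 0.0 18.975
[[323.1 243.4]
 [356.7 410.5]]
```

View pics/c9.png

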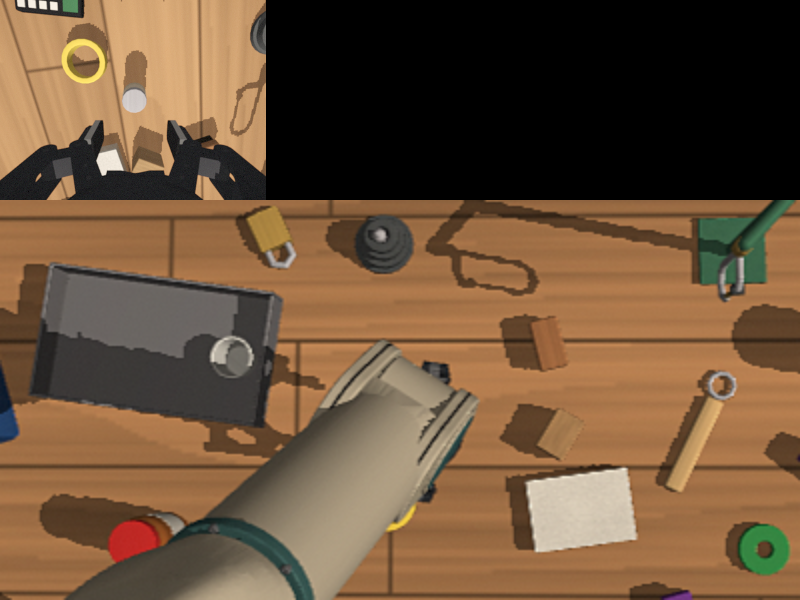

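The measure stands upright in the right end of the tub, and the jar is at about (322,241) as predicted. I'll grasp the jar.

Request:
move_arm(
  plan=[
    [[-2, 0, -40], [0, 0, 0], 0.72],
    [[0, 0, -45], [0, 0, 0], 0.72],
    [[0, 0, -37], [0, 0, 0], 0.72],
    [[0, 0, 0], [0, 0, 0], 0],
    [[0, 0, 0], [0, 0, 0], 0],
    [[0, 0, 0], [0, 0, 0], 0],
    [[0, 0, 0], [0, 0, 0], 0],
    [[0, 0, 50], [0, 0, 0], 0],
    [[0, 0, 50], [0, 0, 0], 0],
    [[0, 0, 0], [0, 0, 0], 0],
  ],
)

```text
clock: 20.27
eef_pos: [431.6, 8.3, 118.3]
tool_rot: [3.137, -0.003, 1.447]
force: [0.8, 0.1, -2.6]
width: 38.3
gripper_force: 60.9
```

Request:
move_arm(
  plan=[
    [[19, 53, 0], [0, 0, 0], 0],
    [[19, 55, 0], [0, 0, 0], 0],
    [[19, 55, 0], [0, 0, 0], 0],
    [[19, 55, 0], [0, 0, 0], 0],
    [[19, 55, 0], [0, 0, 0], 0],
    [[10, 31, 0], [0, 0, 0], 0],
    [[0, 0, 0], [0, 0, 0], 0],
    [[0, 0, 0], [0, 0, 0], 0],
  ],
)

```text
clock: 21.28
eef_pos: [533.8, 310.9, 114.4]
tool_rot: [-3.138, -0.001, 1.445]
force: [-0.8, -1.1, -1.4]
width: 38.1
gripper_force: 60.9
```

Request:
move_arm(
  plan=[
    [[0, 0, -45], [0, 0, 0], 0],
    [[0, 0, -35], [0, 0, 0], 0],
    [[0, 0, -12], [0, 0, 0], 0],
    [[0, 0, 0], [0, 0, 0], 0],
  ],
)

```text
clock: 21.78
eef_pos: [534.6, 311.0, 23.2]
tool_rot: [-3.139, -0.001, 1.445]
force: [0.3, 0.2, 0.4]
width: 37.8
gripper_force: 60.9
```

Request:
move_arm(
  plan=[
    [[0, 0, 0], [0, 0, 0], 0.72],
    [[0, 0, 0], [0, 0, 0], 0.72],
    [[0, 0, 50], [0, 0, 0], 0.72],
    [[0, 0, 60], [0, 0, 0], 0.6],
    [[-13, -55, 0], [0, 0, 8], 0.6],
    [[-13, -55, 0], [0, 0, 8], 0.6],
    [[-13, -55, 0], [0, 0, 8], 0.6],
    [[-13, -55, 0], [0, 0, 8], 0.6],
    [[-13, -55, 0], [0, 0, 8], 0.6],
    [[-12, -55, 0], [0, 0, 8], 0.6],
  ],
)

```text
clock: 23.02
eef_pos: [457.7, -19.5, 134.2]
tool_rot: [-3.142, -0.0, 2.289]
force: [0.5, -0.7, -0.8]
width: 51.0
gripper_force: 0.0
```

Request:
move_arm(
  plan=[
    [[-12, -55, 0], [0, 0, 8], 0.6],
    [[-10, -55, 0], [0, 0, 6.6], 0.6],
    [[0, 0, 0], [0, 0, 0], 0.6],
    [[0, 0, 0], [0, 0, 0], 0.6],
  ],
)

```text
clock: 23.52
eef_pos: [435.8, -127.7, 133.8]
tool_rot: [-3.141, -0.001, 2.537]
force: [-0.2, -0.4, -0.4]
width: 51.2
gripper_force: 0.0
```

```bash
python3 - <<'E'
from h import *
KP,im,e=look("w10")
print(proj(KP,[(434.8,-133.2,40),e*[1,1,0]+[0,0,40]]))
E
```

```text
[ 436.  -126.7  133.6] [-179.9   -0.1  145.5] 51.07771122046782 0.0 23.575
[[317.3 243.5]
 [326.4 239.6]]
```

View pics/w10.png

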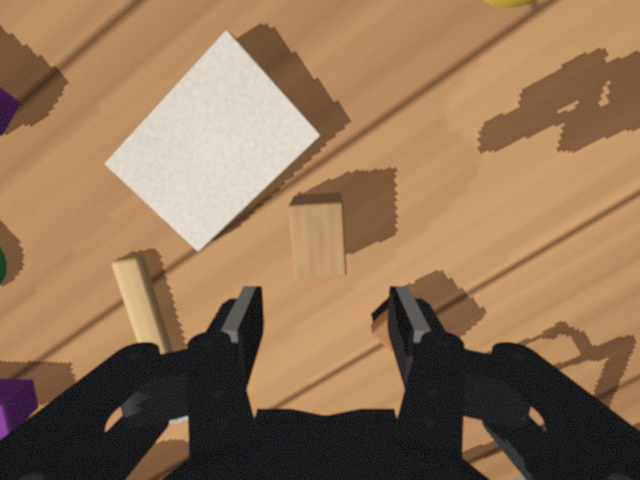

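The carton's top is at (319,240), tilted about 4°. I'll shift, turn and grasp.

Request:
move_arm(
  plan=[
    [[-2.5, -4.5, -40], [0, 0, 3], 0.6],
    [[0, 0, -45], [0, 0, 0], 0.6],
    [[0, 0, -37], [0, 0, 0], 0.6],
    [[0, 0, 0], [0, 0, 0], 0],
    [[0, 0, 0], [0, 0, 0], 0],
    [[0, 0, 0], [0, 0, 0], 0],
    [[0, 0, 50], [0, 0, 0], 0],
    [[0, 0, 50], [0, 0, 0], 0],
    [[0, 0, 0], [0, 0, 0], 0],
  ],
)

```text
clock: 24.7
eef_pos: [435.7, -132.7, 116.7]
tool_rot: [3.14, 0.006, 2.592]
force: [-0.1, -0.0, -1.0]
width: 34.8
gripper_force: 62.8
```

Request:
move_arm(
  plan=[
    [[11, 53, 0], [0, 0, -7.3], 0],
    [[12, 57, 0], [0, 0, -7.3], 0],
    [[12, 57, 0], [0, 0, -7.3], 0],
    [[12, 57, 0], [0, 0, -7.3], 0],
    [[12, 57, 0], [0, 0, -7.3], 0],
    [[12, 57, 0], [0, 0, -7.3], 0],
    [[12, 57, 0], [0, 0, -7.3], 0],
    [[12, 57, 0], [0, 0, -7.3], 0],
    [[10, 51, 0], [0, 0, -7.1], 0],
    [[0, 0, 0], [0, 0, 0], 0],
  ],
)

```text
clock: 25.95
eef_pos: [536.7, 376.6, 111.0]
tool_rot: [-3.139, -0.003, 1.456]
force: [-0.6, -0.4, -0.5]
width: 35.0
gripper_force: 62.8
```

Request:
move_arm(
  plan=[
    [[0, 0, 0], [0, 0, 0], 0],
    [[0, 0, -45], [0, 0, 0], 0],
    [[0, 0, -35], [0, 0, 0], 0],
    [[0, 0, -10], [0, 0, 0], 0],
    [[0, 0, 0], [0, 0, 0], 0],
  ],
)

```text
clock: 26.58
eef_pos: [538.6, 369.8, 23.2]
tool_rot: [-3.141, -0.002, 1.446]
force: [-0.1, -0.1, -0.2]
width: 34.9
gripper_force: 62.8
```

Request:
move_arm(
  plan=[
    [[0, 0, -4], [0, 0, 0], 0],
    [[0, 0, 0], [0, 0, 0], 0.6],
    [[0, 0, 0], [0, 0, 0], 0.6],
    [[0, 0, 55], [0, 0, 0], 0.6],
    [[0, 0, 60], [0, 0, 0], 0.6],
    [[0, -50, 0], [0, 0, -7.8], 0.6],
    [[0, -55, 0], [0, 0, -7.8], 0.6],
    [[0, -55, 0], [0, 0, -7.8], 0.6],
    [[0, -55, 0], [0, 0, -7.8], 0.6],
    [[0, -55, 0], [0, 0, -7.8], 0.6],
  ],
)

```text
clock: 27.82
eef_pos: [538.3, 99.6, 134.4]
tool_rot: [-3.141, -0.003, 0.764]
force: [1.2, -0.1, 0.4]
width: 51.4
gripper_force: 0.0
```

Request:
move_arm(
  plan=[
    [[1, -55, 0], [0, 0, -7.8], 0.6],
    [[1, -55, 0], [0, 0, -7.8], 0.6],
    [[1, -55, 0], [0, 0, -7.8], 0.6],
    [[0, -54, 0], [0, 0, -7.6], 0.6],
    [[0, 0, 0], [0, 0, 0], 0.6],
    [[0, 0, 0], [0, 0, 0], 0.6],
  ],
)

```text
clock: 28.58
eef_pos: [541.3, -117.4, 133.8]
tool_rot: [-3.139, -0.003, 0.227]
force: [-0.3, 1.3, -0.3]
width: 51.5
gripper_force: 0.0
```

```bash
python3 - <<'E'
from h import *
KP,im,e=look("w11");t=cams.get_image("top");cv2.imwrite("pics/t11.png",t)
print(proj(KP,[(541.4,-119.4,34),e*[1,1,0]+[0,0,34]]))
a=cv2.resize(im,(533,400));b=cv2.resize(t[150:260,80:230],(267,196));c=np.zeros((400,267,3),np.uint8);c[:196]=b;cv2.imwrite("pics/c11.png",np.hstack([a,c]))
E
```

```text
[ 541.4 -116.4  133.7] [-179.9   -0.1   13.1] 51.24844039012117 0.0 28.625
[[329.5 236.7]
 [325.3 235.7]]
```

View pics/c11.png

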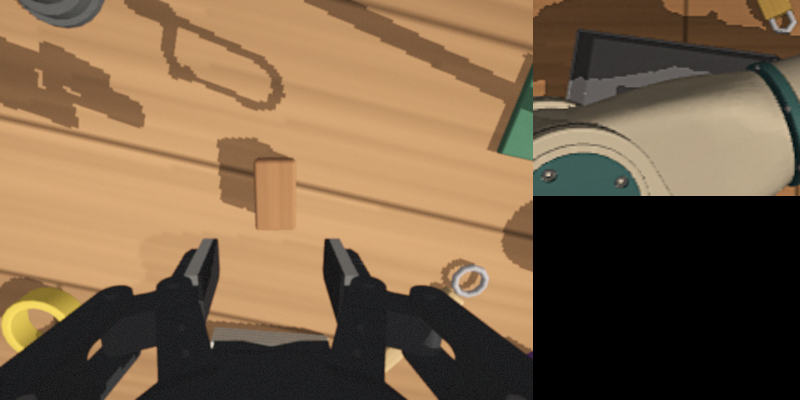

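The brush is at wrist (331,233) and well aligned. I'll grasp it.

Request:
move_arm(
  plan=[
    [[0.8, -3, -40], [0, 0, 0], 0.6],
    [[0, 0, -45], [0, 0, 0], 0.6],
    [[0, 0, -38], [0, 0, 0], 0.6],
    [[0, 0, 0], [0, 0, 0], 0],
    [[0, 0, 0], [0, 0, 0], 0],
    [[0, 0, 0], [0, 0, 0], 0],
    [[0, 0, 50], [0, 0, 0], 0],
    [[0, 0, 50], [0, 0, 0], 0],
    [[0, 0, 0], [0, 0, 0], 0],
  ],
)

```text
clock: 29.8
eef_pos: [544.6, -122.4, 115.3]
tool_rot: [3.138, -0.009, 0.227]
force: [0.5, -0.2, -1.9]
width: 33.2
gripper_force: 61.9
```

Request:
move_arm(
  plan=[
    [[0, 52, 0], [0, 0, 7], 0],
    [[0, 56, 0], [0, 0, 7], 0],
    [[0, 56, 0], [0, 0, 7], 0],
    [[0, 56, 0], [0, 0, 7], 0],
    [[0, 56, 0], [0, 0, 7], 0],
    [[0, 56, 0], [0, 0, 7], 0],
    [[1, 56, 0], [0, 0, 7], 0],
    [[1, 56, 0], [0, 0, 7], 0],
    [[1, 56, 0], [0, 0, 7], 0],
    [[1, 54, 0], [0, 0, 7], 0],
  ],
)

```text
clock: 31.05
eef_pos: [545.1, 435.1, 110.3]
tool_rot: [-3.14, -0.001, 1.453]
force: [0.3, 0.5, 0.1]
width: 32.8
gripper_force: 61.8
```

Request:
move_arm(
  plan=[
    [[0, 0, 0], [0, 0, 0], 0],
    [[0, 0, 0], [0, 0, 0], 0],
    [[0, 0, -30], [0, 0, 0], 0],
    [[0, 0, 0], [0, 0, 0], 0],
  ],
)

```text
clock: 31.55
eef_pos: [544.6, 430.3, 78.7]
tool_rot: [-3.137, 0.002, 1.445]
force: [-0.5, 0.0, -0.7]
width: 33.2
gripper_force: 61.8
```

Request:
move_arm(
  plan=[
    [[3, 1.5, -30], [0, 0, 0], 0],
    [[0, 0, -20], [0, 0, 0], 0],
    [[0, 0, -8], [0, 0, 0], 0],
    [[0, 0, 0], [0, 0, 0], 0],
  ],
)

```text
clock: 32.05
eef_pos: [549.0, 434.2, 22.7]
tool_rot: [-3.14, -0.002, 1.448]
force: [0.2, 0.1, -0.5]
width: 32.5
gripper_force: 61.9
```

Request:
move_arm(
  plan=[
    [[0, 0, -2], [0, 0, 0], 0],
    [[0, 0, 0], [0, 0, 0], 0.6],
    [[0, 0, 0], [0, 0, 0], 0.6],
    [[0, 0, 55], [0, 0, 0], 0.6],
    [[0, 0, 60], [0, 0, 0], 0.6],
    [[-5, -50, 10], [0, 0, 7.2], 0.6],
    [[-10, -59, 10], [0, 0, 7.2], 0.6],
    [[-10, -59, 0], [0, 0, 7.2], 0.6],
    [[-10, -59, 0], [0, 0, 7.2], 0.6],
    [[-10, -59, 0], [0, 0, 7.2], 0.6],
  ],
)

```text
clock: 33.3
eef_pos: [503.9, 146.7, 156.5]
tool_rot: [3.141, -0.002, 2.081]
force: [1.2, -0.7, 0.2]
width: 50.9
gripper_force: 0.0
```

```bash
python3 - <<'E'
from h import *
from scipy.optimize import least_squares
T=pose("top");S=pose("side")
s=lambda *p:np.array(p)/3+[240,215]
c=lambda u,v:np.array([u/2+80,(v-200)/2+135])
ob=[(S,s(580,357),(30,-10,8)),(S,s(664,415),(30,-90,8)),(S,s(733,370),(110,-90,8)),(S,s(648,310),(110,-10,8)),
(S,s(557,101),(-18,0,244)),(S,s(551,152),(-18,0,199.5)),(S,s(560,187),(0,0,166.5)),
(T,c(697,218),(110,-10,8)),(T,c(766,219),(110,-90,8)),(T,c(766,284),(30,-90,8)),(T,c(692,284),(30,-10,8))]
def W(p,X): 
    a=p[2];return np.array([p[0]+np.cos(a)*X[0]-np.sin(a)*X[1],p[1]+np.sin(a)*X[0]+np.cos(a)*X[1],X[2]])
r=least_squares(lambda p:np.concatenate([proj(k,W(p,X))[0]-q for k,q,X in ob]),[582,-296,0],loss="soft_l1")
print(r.x[:2],np.degrees(r.x[2]));print(r.fun.reshape(-1,2))
p=r.x
for n,X in dict(nose=(-18,0,199.5),seat=(0,0,170),top=(0,0,260),pre=(-60,0,212)).items(): print(n,W(p,X),(proj(T,W(p,X))[0]-[200,130])*3)
E
```

```text
[ 584.4 -294.1] 1.2300640079913
[[-1.4 -2.5]
 [-0.7 -0.4]
 [ 0.8 -1.8]
 [ 0.2 -1.7]
 [-0.3 -0.7]
 [-0.9  1.1]
 [ 0.6 -0.5]
 [ 1.4  0.8]
 [ 0.3 -0.5]
 [ 1.4 -0.1]
 [ 4.9  0.7]]
nose [ 566.4 -294.4  199.5] [734.2 163.3]
seat [ 584.4 -294.1  170. ] [724.1 144.5]
top [ 584.4 -294.1  260. ] [754.  119.4]
pre [ 524.4 -295.3  212. ] [740.4 222.9]
```

Request:
move_arm(
  plan=[
    [[-11, -52, 0], [0, 0, 4.5], 0.6],
    [[-12, -55, 0], [0, 0, 4.5], 0.6],
    [[-12, -55, 0], [0, 0, 4.5], 0.6],
    [[-12, -55, 0], [0, 0, 4.5], 0.6],
    [[-12, -55, 0], [0, 0, 4.5], 0.6],
    [[-12, -55, 0], [0, 0, 4.5], 0.6],
    [[-12, -55, -10], [0, 0, 4.5], 0.6],
    [[-11, -50, -10], [0, 0, 4.5], 0.6],
    [[0, 0, 0], [0, 0, 0], 0.6],
    [[0, 0, 0], [0, 0, 0], 0.6],
  ],
)

```text
clock: 34.55
eef_pos: [410.0, -283.1, 136.0]
tool_rot: [-3.141, -0.002, 2.704]
force: [-0.1, 0.1, -0.3]
width: 51.1
gripper_force: 0.0
```

```bash
python3 - <<'E'
from h import *
KP,im,e=look("w12")
pts=proj(KP,[(494,-324.5,8),(409.7,-285.3,12),(372.5,-268,12),e*[1,1,0]+[0,0,12]]);print(pts)
h=cv2.cvtColor(im,cv2.COLOR_BGR2HSV)
# sample profile across the stick at 3 stations
u=np.array([.907,-.421,0]);n=np.array([.421,.907,0]);o=np.array([423.3,-291.7,12])
for a in (-40,-10,20):
    q=proj(KP,[o+a*u+b*n for b in range(-24,25,3)]).round().astype(int)
    print(a,[tuple(int(v) for v in h[y,x]) if 0<=y<480 and 0<=x<640 else None for x,y in q])
E
```

```text
[ 410.5 -282.2  136. ] [-180.    -0.1  155. ] 51.60258186066835 0.0 34.6
[[322.4 338. ]
 [321.8 229.2]
 [321.6 173.2]
 [326.1 228.5]]
-40 [(15, 120, 191), (15, 122, 193), (15, 120, 194), (15, 124, 192), (16, 116, 195), (18, 94, 229), (19, 93, 221), (19, 95, 214), (19, 93, 215), (18, 98, 206), (18, 100, 199), (17, 107, 159), (13, 118, 84), (14, 124, 78), (13, 118, 99), (14, 128, 170), (15, 117, 198)]
-10 [(15, 120, 198), (15, 117, 200), (15, 119, 200), (15, 121, 198), (17, 102, 216), (19, 92, 227), (19, 96, 218), (18, 94, 215), (19, 99, 213), (18, 97, 206), (18, 102, 200), (17, 107, 134), (13, 127, 122), (14, 125, 116), (14, 134, 118), (15, 123, 186), (15, 116, 193)]
20 [(15, 122, 197), (16, 122, 196), (15, 121, 200), (15, 118, 198), (17, 103, 215), (19, 92, 229), (19, 94, 220), (19, 95, 218), (18, 93, 214), (17, 99, 203), (18, 101, 197), (17, 113, 122), (14, 122, 132), (13, 126, 130), (15, 129, 130), (15, 120, 195), (15, 113, 205)]
```

```bash
python3 - <<'E'
from h import *
im=cv2.imread("pics/w12.png");f=np.load("w12.npz");KP=(f["K"],f["P"])
h=cv2.cvtColor(im,cv2.COLOR_BGR2HSV);m=np.zeros((480,640),np.uint8);m[300:380,280:365]=(h[300:380,280:365,1]<75)&(h[300:380,280:365,2]>60)
c=max(cv2.findContours(m,0,cv2.CHAIN_APPROX_NONE)[0],key=cv2.contourArea);g,r=cv2.minEnclosingCircle(c);print(g,r,unproj(KP,g,6)[0],cv2.boundingRect(c))
E
```

```text
(319.5, 336.5) 21.50591278076172 [ 492.8 -326.6    6. ] (299, 319, 42, 38)
```

Request:
move_arm(
  plan=[
    [[-1, -3.5, -45], [0, 0, 0], 0.6],
    [[0, 0, -50], [0, 0, 0], 0.6],
    [[0, 0, -30], [0, 0, 0], 0.6],
    [[0, 0, -9], [0, 0, 0], 0.6],
    [[0, 0, 0], [0, 0, 0], 0],
    [[0, 0, 0], [0, 0, 0], 0],
    [[0, 0, 0], [0, 0, 0], 0],
    [[0, 0, 0], [0, 0, 0], 0],
  ],
)

```text
clock: 35.6
eef_pos: [410.0, -287.3, 3.2]
tool_rot: [-3.141, 0.0, 2.705]
force: [0.9, 0.9, 7.6]
width: 19.9
gripper_force: 59.6
```

Request:
move_arm(
  plan=[
    [[0, 0, 40], [0, 0, 0], 0],
    [[0, 0, 55], [0, 0, 0], 0],
    [[0, 0, 55], [0, 0, 0], 0],
    [[0, 0, 50], [0, 0, 0], 0],
    [[7, -3, 6], [0, 0, 8.7], 0],
    [[7, -3, 0], [0, 0, 8.7], 0],
    [[7, -3, 0], [0, 0, 8.7], 0],
    [[0, 0, 0], [0, 0, 0], 0],
    [[0, 0, 0], [0, 0, 0], 0],
  ],
)

```text
clock: 36.72
eef_pos: [429.4, -295.8, 207.9]
tool_rot: [-3.141, -0.003, -3.126]
force: [0.6, 0.7, 0.8]
width: 19.9
gripper_force: 58.9
```

```bash
python3 - <<'E'
from h import *
s=status.read_state();e=s["eef_pos"];print(e,np.degrees(s["tool_rot"]),s["width"],s["gripper_force"])
a=s["tool_rot"][2]+np.pi;eye=e+[92*np.cos(a),92*np.sin(a),2.8];print(eye)
T=pose("top");S=pose("side");t=cams.get_image("top");d=cams.get_image("side");cv2.imwrite("pics/t13.png",t);cv2.imwrite("pics/s13.png",d)
pt,ps=proj(T,eye)[0],proj(S,eye)[0];print(pt,ps)
a=cv2.resize(t[130:255,370:495],(400,400),interpolation=cv2.INTER_CUBIC);b=cv2.resize(d[200:325,350:475],(400,400),interpolation=cv2.INTER_CUBIC)
cv2.imwrite("pics/c13.png",np.hstack([a,b]))
E
```

```text
[ 429.4 -295.8  207.9] [-180.    -0.1 -179.1] 19.929331682327785 58.91838848590851
[ 521.4 -294.3  210.7]
[446.2 205.9] [406.5 270.3]
```

View pics/c13.png

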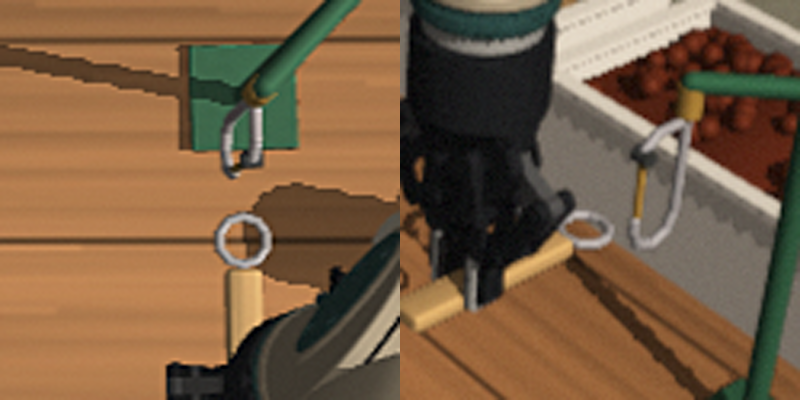

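The eye is at top (446.2,205) and side (408.4,271.9); the nose tip is at about top (443.4,183) and side (423.4,268). I'll triangulate both.

```bash
python3 - <<'E'
from h import *
T=pose("top");S=pose("side")
print("eye",tri(T,(446.25,205),S,(408.4,271.9)),"nose",tri(T,(443.6,183.4),S,(423.4,268.1)))
print(unproj(T,(446.25,205),210.7),unproj(S,(408.4,271.9),210.7),unproj(T,(443.6,183.4),199.5),unproj(S,(423.4,268.1),199.5))
E
```

```text
eye [ 524.3 -296.   206.5] nose [ 569.5 -293.5  194.3]
[[ 523.1 -294.5  210.7]] [[ 520.8 -300.1  210.7]] [[ 568.4 -292.2  199.5]] [[ 564.2 -298.2  199.5]]
```

Request:
move_arm(
  plan=[
    [[9, 0.5, 0], [0, 0, 0], 0],
    [[9, 0.5, 0], [0, 0, 0], 0],
    [[9, 0.5, 0], [0, 0, 0], 0],
    [[9, 0.5, 0], [0, 0, 0], 0],
    [[9, 0.5, 0], [0, 0, 0], 0],
    [[0, 0, 0], [0, 0, 0], 0],
  ],
)

```text
clock: 37.58
eef_pos: [475.2, -292.8, 207.3]
tool_rot: [-3.142, -0.003, -3.122]
force: [-2.5, 1.0, -2.3]
width: 20.2
gripper_force: 58.7
```

Request:
move_arm(
  plan=[
    [[0, 0, -6], [0, 0, 0], 0],
    [[0, 0, -6], [0, 0, 0], 0],
    [[0, 0, -6], [0, 0, 0], 0],
    [[0, 0, -6], [0, 0, 0], 0],
    [[0, 0, 0], [0, 0, 0], 0],
  ],
)

```text
clock: 38.2
eef_pos: [475.2, -293.4, 183.4]
tool_rot: [-3.141, -0.002, -3.123]
force: [-0.2, 0.1, -1.0]
width: 20.1
gripper_force: 58.9
```

```bash
python3 - <<'E'
from h import *
d=cams.get_image("side");t=cams.get_image("top");cv2.imwrite("pics/s14.png",d);cv2.imwrite("pics/t14.png",t)
b=d[240:290,410:440];h=cv2.cvtColor(b,cv2.COLOR_BGR2HSV)
for y in range(0,50,2): print(y+240,' '.join(('B' if 12<h[y,x,0]<28 and h[y,x,1]>130 and h[y,x,2]>90 else 'S' if h[y,x,1]<60 and h[y,x,2]>135 else 'w' if h[y,x,0]<30 and h[y,x,1]>60 else '.') for x in range(30)))
E
```

```text
240 . . . . . . . . . . . . S S S S S S S S S S S S S S . . . S
242 . . . . . . . . . . . . . . . S S S . S S S S S S w w . . S
244 . . . . . . . . . . . . . . . . . S S S S S S S S S S . . S
246 . . . . . . . . . . . . . . . . S S S . . . S S S S S . S S
248 . . . . . . . . . . . . . . . . . . . . . . . . . S . . S S
250 . . . . . . . . . . . . . . . . . . . . . . . . . . . . S S
252 . . . . . . . . . . . . . . w w w w . . . . . . . . . . S .
254 . . . . . . . . . . . . . . B B B . . . . . . . . . . S S .
256 . . . . . . . . . . . . . . B B B . . . . . . . . . . S S .
258 . . . . . . . . . . . . . w B B w . . . . . . . . . . S . .
260 . . . . . . . . . . . . . w B B w . . . . . . . . . S S . .
262 . . . . . . . . . . . . . B B B . . . . . . . . . . S S . .
264 . . . . . . . . . . . . . B B B . . . . . . . . . . S S . .
266 . . . . . . . . . . . . . B B w . . . . . . . . . S S . . .
268 . . . . . . . . . . . S . S w S S . . . . . . . S S . . . .
270 . . . . . . . . . . . . . S S . . . . . . . . S S . . . . .
272 . . . . . . . . . . . . . S S . . . . . S S S S S . . . . .
274 . . . w B w w S . . . . . . S . . . . S S S S . . . . . . .
276 . . w B B B B w w S S S S S S S S S S S . . . . . . . . . .
278 w B B B B w w B B w w S S S S S . . . . . . . . . . . . . .
280 B B w w B w B B B B B B B w w . . . . . . . . . . . . . . .
282 B B B B B B B B B w w w B B B w w w . . . . . . . . . . . .
284 B B B B B w B w w B w B B B B B B B B w w . . . . . . . . .
286 w w w B B B B B w B B B B B B w B B B B B B w w . . . . . .
288 w w w B B w B B B B B B B B B B B w B B B B B B w w w . . .
```

The gate is shut straight onto the nose, and the eye encircles the nose. I'll tilt the butt down gently to limit the swing.

Request:
move_arm(
  plan=[
    [[1, 0, -8], [0, -5, 0], 0],
    [[1, 0, -8], [0, -5, 0], 0],
    [[2, 0, -8], [0, -5, 0], 0],
    [[2, 0, -8], [0, -5, 0], 0],
    [[3, 0, -7], [0, -5, 0], 0],
    [[4, 0, -7], [0, -5, 0], 0],
    [[0, 0, 0], [0, 0, 0], 0],
  ],
)

```text
clock: 39.17
eef_pos: [496.8, -306.2, 170.4]
tool_rot: [3.105, 0.46, -3.124]
force: [-3.1, 4.7, 0.6]
width: 19.4
gripper_force: 60.1
```

Request:
move_arm(
  plan=[
    [[0, 0, 0], [0, 0, 0], 0],
  ],
)

```text
clock: 39.3
eef_pos: [497.6, -306.2, 170.7]
tool_rot: [3.108, 0.46, -3.122]
force: [-3.1, 3.4, 0.8]
width: 19.8
gripper_force: 60.1
```

```bash
python3 - <<'E'
from h import *
s=status.read_state();print(s["eef_pos"],np.degrees(s["tool_rot"]),np.degrees(s["qpos"]),s["force"],s["width"])
from scipy.spatial.transform import Rotation as Ro
R=Ro.from_euler("xyz",s["tool_rot"]);print(s["eef_pos"]+R.apply([-92,0,-2.8]))
d=cams.get_image("side");cv2.imwrite("pics/s15.png",d);cv2.imwrite("pics/t15.png",cams.get_image("top"))
h=cv2.cvtColor(d[240:300,405:445],cv2.COLOR_BGR2HSV)
for y in range(0,60,2): print(y+240,''.join(('B' if 12<h[y,x,0]<28 and h[y,x,1]>130 and h[y,x,2]>90 else 'S' if h[y,x,1]<60 and h[y,x,2]>135 else 'w' if h[y,x,0]<30 and h[y,x,1]>60 else '.') for x in range(40)))
E
```

```text
[ 497.6 -306.2  170.7] [ 178.1   26.4 -178.9] [ 52.2  31.3 -17.8 120.2 -40.9  13.6 168.6] [-3.1  3.4  0.8] 19.81216250861473
[ 578.8 -304.8  214.1]
240 .................SSSSSSSSSSSSSS...SSwwww
242 ....................SSS.SSSSSSww..SSwwww
244 ......................SSSSSSSSSS..S.wwww
246 .....................SSS...SSSSS.SSSwwww
248 ..............................S..SSSSSSw
250 .................................SSSSSSS
252 ....................wwww........SS..SSSS
254 ....................wBBwSSSSSSSSSS......
256 ....................wBBw.........SS.....
258 .....................wBB..........SS....
260 ...................SSwBBw......SS.SS....
262 ...................SSwBBw......SSSSS....
264 ...............wwww.SSwBw......SSSS.....
266 .............wBBBBBwwSSSSSSSSSSSS.......
268 Bww........wwBBBBBBBBBww....SSS.........
270 wwBBww...wwBBBBBBBBBBBwww...SS..........
272 .wBBBBBwBBBBBBBBBwBwwBBwwSSSSS..........
274 .wBBBBBBBBBBBBBBBwwBBww.SSSS............
276 ..BBBBBBBBBBBBBBwBBwwSSSSS..............
278 ...wwBBBBBBBBBwwBww.....................
280 ........ww.wwwBBBBww....................
282 ..............wBBBBBBww.................
284 ..............wwwBBBBBBBww..............
286 ............wBwwwwBBBBBBwwBww...........
288 ...........wBBBBBBBBBBBBwBBBBBww........
290 .........wwwBwBBBBBBBBwBBBBBBBBwBww.....
292 .......wwwwwwBBwwBwBBBwBBBBwBBBBBBBww...
294 ....wwBBwwwwwwBBwBwBBBBBBBwBBwBBBBBBBBww
296 ....wBBBBBwwwwwwwBBBBwwBBBBBBBBBBBwBBBBB
298 ...wBBBBBBBBwwwwwwwBBBBBwwBBBBBBBBBwBBBB
```

The tilt ran into wrist joint limits (q6, q7) and lifted the eye up around the gate. I'll reverse gently.

Request:
move_arm(
  plan=[
    [[-3, 4, 2], [0, 4, 0], 0],
    [[-4, 4, 2], [0, 5, 0], 0],
    [[-5, 3, 3], [0, 5, 0], 0],
    [[0, 0, 0], [0, 0, 0], 0],
  ],
)

```text
clock: 39.9
eef_pos: [488.9, -297.0, 179.1]
tool_rot: [3.11, 0.22, -3.122]
force: [-0.6, 1.2, 3.5]
width: 20.4
gripper_force: 60.2
```

```bash
cat > chk.py <<'E'
from h import *
import sys
s=status.read_state();print(s["eef_pos"],np.degrees(s["tool_rot"]),np.degrees(s["qpos"])[4:],s["force"],s["width"],s["clock"])
R=Ro.from_euler("xyz",s["tool_rot"]);print("eye",s["eef_pos"]+R.apply([-92,0,-2.8]))
d=cams.get_image("side");cv2.imwrite(f"pics/{sys.argv[1]}.png",d)
h=cv2.cvtColor(d[240:296,405:445],cv2.COLOR_BGR2HSV)
for y in range(0,56,2): print(y+240,''.join(('B' if 12<h[y,x,0]<28 and h[y,x,1]>130 and h[y,x,2]>90 else 'S' if h[y,x,1]<60 and h[y,x,2]>135 else 'w' if h[y,x,0]<30 and h[y,x,1]>60 else '.') for x in range(40)))
E
python3 chk.py s16
```

```text
[ 488.9 -297.   179.1] [ 178.2   12.6 -178.9] [-26.5  31.5 148.3] [-0.6  1.2  3.5] 20.39673977802238 39.9
eye [ 578.  -295.4  202. ]
240 .................SSSSSSSSSSSSSS...SSwwww
242 ....................SSS.SSSSSSww..SSwwww
244 ......................SSSSSSSSSS..S.wwww
246 .....................SSS...SSSSS.SSSwwww
248 ..............................S..SSSSSS.
250 .................................SSSSSSS
252 ...................wwww.........SS..SSSS
254 ...................BBBw.........SS......
256 ...................BBB..........SS......
258 ..................SBBwSSSSSS....S.......
260 ................SSSBBw.......SSSS.......
262 ..................wBBw........SSS.......
264 ...............SS.wBBw........SS........
266 .........wwBBBww.S.wB.......SSSS........
268 .........www..wwBwSSSSSSSSSSSSS.........
270 ...............wwBww..SSS...SS..........
272 ................wBBww.....SSSS..........
274 ..............wBBBwSS.SSSSSS............
276 .............wBww..SSSSSSS..............
278 ..........wBwBBww.......................
280 ...w.....wBBBBBwBBww....................
282 ......wwBBBBBBwBBwwBwww.................
284 ...wwwBBBBBBBBwBBBBBBBBBww..............
286 .wwwwwwwBBBBBBBBBBBBwBBBBBBww...........
288 BBwwwwwwBBwBBBBBBBBwBBBBwBBBBwww........
290 BBBwwwwwwwwwBwBBBBBBBBBBBBBBBBBBBww.....
292 BBBwBBBwwwwwwBwwBBBBBBBBBBBBBBBBBBBBw...
294 wBBBwBBBwwwwwwBBBBwwBwBBBBBBBwBBBBBBBBww
```

Request:
move_arm(
  plan=[
    [[-5, 0.5, 0], [0, 0, 0], 0],
    [[-4, 0.5, -5], [0, 0, 0], 0],
    [[0, 0, -6], [0, 0, 0], 0],
    [[0, 0, -5], [0, 0, 0], 0],
    [[0, 0, 0], [0, 0, 0], 0],
  ],
)

```text
clock: 40.58
eef_pos: [477.1, -296.7, 161.3]
tool_rot: [3.107, 0.217, -3.127]
force: [-0.3, 1.4, -0.4]
width: 20.0
gripper_force: 59.7
```

```bash
python3 chk.py s17
```

```text
[ 477.1 -296.7  161.3] [ 178.    12.4 -179.2] [-27.6  28.7 150.1] [-0.3  1.4 -0.4] 19.97045289576822 40.575
eye [ 566.4 -295.5  183.8]
240 .................SSSSSSSSSSSSSS...SSwwww
242 ....................SSS.SSSSSSww..SSwwww
244 ......................SSSSSSSSSS..SSwwww
246 .....................SSS...SSSSS.SSSwwww
248 ..............................S..SSSSSSS
250 .................................SSSSSSS
252 ...................www..........SS..SSSS
254 ...................BBB..........SS......
256 ...................BBB..........SS......
258 ..................wBBw..........S.......
260 ..................wBBw.........SS.......
262 ..................BBBw.........SS.......
264 ..................BBB..........SS.......
266 ..................BBw.........SS........
268 Bww.............S.S.SSS......SS.........
270 BBBBww.....SS.....SS....S...SS..........
272 BwBBBBBw..SSS.....SS.....SSSSS..........
274 BBwBBBwww.SS.......SS....SSS............
276 .wBBBBBBBw.SS..........SSSS.............
278 ..wwBBwwBBBwwSSSSSSSSSSSSS..............
280 .........wBBBww.SSSS.SS.................
282 ..........wBwBBBBBBBBww.................
284 .........wBBBBBBwBBBBBBBww..............
286 .......wBBBBBBBBwBwBBwBwBBBww...........
288 .....wwBBBwwBBBBBBBBBwBBBBBBBBww........
290 ...wBBBwwwwwBwBwBBBwBBBBwBBBBBBBBww.....
292 .wwBBBBwwwwwwBBwBBBwBBwwwBBBwBBwBBBBw...
294 BBBBBBBBwwwwwwwBBBwwBBBBBBBBBBBBBBBBBwww
```

The ring is around the nose with the gate shut. I'll release, then back away up and out.

Request:
move_arm(
  plan=[
    [[0, 0, 0], [0, 0, 0], 0.7],
    [[-5, 0, 10], [0, 0, 0], 0.7],
    [[-30, 0, 30], [0, 0, 0], 0.7],
    [[-40, 10, 20], [0, 0, 0], 0.7],
    [[-20, 40, 10], [0, 0, 0], 0.7],
    [[0, 50, 0], [0, 0, 0], 0.7],
    [[0, 50, 0], [0, 0, 0], 0.7],
    [[0, 50, 0], [0, 0, 0], 0.7],
    [[0, 0, 0], [0, 0, 0], 0.7],
    [[0, 0, 0], [0, 0, 0], 0.7],
  ],
)

```text
clock: 41.88
eef_pos: [382.9, -97.4, 232.7]
tool_rot: [3.109, 0.219, -3.126]
force: [-1.2, 0.2, 0.6]
width: 60.2
gripper_force: 0.0
```

Request:
move_arm(
  plan=[
    [[0, 0, 0], [0, 0, 0], 0.7],
    [[0, 0, 0], [0, 0, 0], 0.7],
    [[0, 0, 0], [0, 0, 0], 0.7],
    [[0, 0, 0], [0, 0, 0], 0.7],
    [[0, 0, 0], [0, 0, 0], 0.7],
    [[0, 0, 0], [0, 0, 0], 0.7],
    [[0, 0, 0], [0, 0, 0], 0.7],
    [[0, 0, 0], [0, 0, 0], 0.7],
    [[0, 0, 0], [0, 0, 0], 0.7],
    [[0, 0, 0], [0, 0, 0], 0.7],
  ],
)

```text
clock: 43.12
eef_pos: [382.4, -96.8, 232.0]
tool_rot: [3.108, 0.217, -3.126]
force: [0.2, 1.0, 0.4]
width: 59.6
gripper_force: 0.0
```

```bash
python3 chk.py s18; python3 - <<'E'
from h import *
S=pose("side");d=cv2.imread("pics/s18.png");h=cv2.cvtColor(d,cv2.COLOR_BGR2HSV)
q=proj(S,[(584,-294,z) for z in range(160,0,-10)]).round().astype(int)
for z,(x,y) in zip(range(160,0,-10),q): print(z,x,y,''.join('B' if 17<=h[y,k,0]<26 and h[y,k,2]>120 and h[y,k,1]<150 else '.' for k in range(x-16,x+17)))
# tub and table check: top image vs predictions
t=cams.get_image("top");cv2.imwrite("pics/t18.png",t)
T=pose("top");t0=cv2.imread("pics/top0.png")
df=cv2.absdiff(t,t0).max(2)>45
n,l,st,c=cv2.connectedComponentsWithStats(cv2.morphologyEx(df.astype(np.uint8),cv2.MORPH_OPEN,np.ones((3,3))))
for i in range(1,n):
    if st[i,4]>20: print(st[i],c[i])
print({k:proj(T,v)[0] for k,v in dict(meas=(525,254,47),jar=(534.6,311,55),cart=(539,370,45),brush=(549,434,39),tip=(666,80,60)).items()})
E
```

```text
[382.4 -96.8 232. ] [ 178.1   12.5 -179.1] [-18.2  24.8 123. ] [0.2 1.  0.4] 59.56543718953583 43.125
eye [471.6 -95.6 254.6]
240 .................SSSSSSSSSSSSSS...SSwwww
242 ....................SSSSSSSSSSww..SSwwww
244 ......................SSSSSSSSSS..SSwwww
246 .....................SSS...SSSSS.SSSwwww
248 ..............................S..SSSSSSw
250 .................................SSSSSSS
252 ...................www..........SS..SSSS
254 ...................BBB..........SS......
256 ...................BBB..........SS......
258 ..................wBBw..........S.......
260 ..................wBBw.........SS.......
262 ..................BBBw.........SS.......
264 ..................BBB..........SS.......
266 ..................BBw.........SS........
268 Bww...............Sww........SS.........
270 BBBBww............SS........SS..........
272 BBBBBBBw..........SS...SSSSSSS..........
274 BBwBBBBBBww........S....SSSS............
276 BBwwBBBBBBBBww.....SSSSS..SSS...........
278 BwBBBwBBBBBBBBBww.......SSS.SSS.........
280 wBBBBBwBBBBBBBwBBBww..www....SSS........
282 wwwBBBBwBBwBBBBwBwBBBwwww
[... 1716 characters left out ...]
20 556] [290.4 252.6]
[421 267   6   4  21] [423.6 268.3]
[   0  269  116   33 1896] [ 47.9 280.7]
[  308   272   103   208 11116] [355.6 366.8]
[   0  312  123   65 1791] [ 50.5 350.4]
[  0 381  50  16 431] [ 21.  387.8]
[ 86 405  13   6  43] [ 92.4 407.5]
[100 409   4   6  21] [101.3 411.3]
[155 433   9   4  30] [159.  434.5]
[278 454  16  10 140] [285.6 458.5]
[259 459   6  12  57] [261.4 464.4]
[300 459  29  21 416] [313.5 470.9]
[185 471  70   9 493] [225.  475.7]
[332 473   4   7  26] [333.4 476.2]
[280 475   9   5  33] [283.5 477.5]
{'meas': array([195.5, 213. ]), 'jar': array([170.4, 208.5]), 'cart': array([147. , 207.2]), 'brush': array([121.3, 203.3]), 'tip': array([269.3, 152.1])}
```

Request:
move_arm(
  plan=[
    [[0, 0, 0], [0, 0, 0], 0.7],
    [[0, 0, 0], [0, 0, 0], 0.7],
    [[0, 0, 0], [0, 0, 0], 0.7],
    [[0, 0, 0], [0, 0, 0], 0.7],
    [[0, 0, 0], [0, 0, 0], 0.7],
    [[0, 0, 0], [0, 0, 0], 0.7],
    [[0, 0, 0], [0, 0, 0], 0.7],
    [[0, 0, 0], [0, 0, 0], 0.7],
    [[0, 0, 0], [0, 0, 0], 0.7],
    [[0, 0, 0], [0, 0, 0], 0.7],
  ],
)

```text
clock: 44.48
eef_pos: [382.4, -96.8, 232.0]
tool_rot: [3.108, 0.217, -3.127]
force: [0.1, 0.1, -0.2]
width: 59.7
gripper_force: 0.0
```

Request:
move_arm(
  plan=[
    [[0, 0, 0], [0, 0, 0], 0.7],
    [[0, 0, 0], [0, 0, 0], 0.7],
    [[0, 0, 0], [0, 0, 0], 0.7],
    [[0, 0, 0], [0, 0, 0], 0.7],
    [[0, 0, 0], [0, 0, 0], 0.7],
    [[0, 0, 0], [0, 0, 0], 0.7],
    [[0, 0, 0], [0, 0, 0], 0.7],
    [[0, 0, 0], [0, 0, 0], 0.7],
    [[0, 0, 0], [0, 0, 0], 0.7],
    [[0, 0, 0], [0, 0, 0], 0.7],
  ],
)

```text
clock: 45.72
eef_pos: [382.4, -96.8, 232.0]
tool_rot: [3.108, 0.217, -3.126]
force: [-0.4, -0.9, -0.1]
width: 60.0
gripper_force: 0.0
```

Request:
move_arm(
  plan=[
    [[0, 0, 0], [0, 0, 0], 0.7],
    [[0, 0, 0], [0, 0, 0], 0.7],
    [[0, 0, 0], [0, 0, 0], 0.7],
    [[0, 0, 0], [0, 0, 0], 0.7],
    [[0, 0, 0], [0, 0, 0], 0.7],
    [[0, 0, 0], [0, 0, 0], 0.7],
    [[0, 0, 0], [0, 0, 0], 0.7],
    [[0, 0, 0], [0, 0, 0], 0.7],
    [[0, 0, 0], [0, 0, 0], 0.7],
    [[0, 0, 0], [0, 0, 0], 0.7],
  ],
)

```text
clock: 46.98
eef_pos: [382.4, -96.8, 232.0]
tool_rot: [3.108, 0.217, -3.127]
force: [0.8, -0.7, 0.2]
width: 59.6
gripper_force: 0.0
```

```bash
python3 - <<'E'
from h import *
S=pose("side");d=cams.get_image("side");t=cams.get_image("top");cv2.imwrite("pics/s19.png",d);cv2.imwrite("pics/t19.png",t)
h=cv2.cvtColor(d,cv2.COLOR_BGR2HSV)
c=lambda p:('B' if 12<p[0]<28 and p[1]>130 and p[2]>90 else 'S' if p[1]<60 and p[2]>135 else 'w' if p[0]<30 and p[1]>60 else '.')
for y in range(250,345,3): print(y,''.join(c(h[y,x]) for x in range(395,450)))
print(proj(S,[(584,-294,162),(584,-294,24)]))
a=cv2.imread("pics/s18.png");print("diff s18-s19",(cv2.absdiff(a,d).max(2)>45).sum())
# items: side-view upright tests, top-view colours at predicted points
T=pose("top")
for k,v in dict(meas=(525,254,47),jar=(534.6,311,55),cart=(539,370,45),brush=(549,434,39)).items():
    x,y=proj(T,v)[0].round().astype(int);print(k,t[y-1:y+2,x-1:x+2].reshape(-1,3).mean(0))
tt=cv2.cvtColor(t,cv2.COLOR_BGR2GRAY)
for y in range(138,176,2): print(' '.join(f"{v//10:2d}" for v in tt[y,248:294:2]))
E
```

```text
250 ...........................................SSSSSSSSSwww
253 .............................wBBw.........SS....SSSSSSS
256 .............................BBB..........SS.........SS
259 ............................wBBw.........SS............
262 BBww........................BBBw.........SS............
265 BBBBBBww....................BBB.........SS.............
268 BBBBBBBwBBBww...............S.w........SS..............
271 wwwwBBBBBwwBBwBww...........SS.......SSS...............
274 wwwwwBBwBBwBBBBBwBBww........S....SSSS.................
277 BBwwwwwwBwBBBBwBBBBBwwBBww.....SS...SSS................
280 BBBwBwwwwwwBBwBBBBwBBBwBBBBw.........SSS...............
283 BBwBBBBwwwwwwwwBBBBBwBwBwBwBBw........SS...............
286 BBBBBBBBBBwwwwwwwwBBwBBBBwwwBBBBBww..ww................
289 BBBBBBBwBBBBBwwwwwwwwwBBBBBwwwwBBBwBBBBBwww............
292 BBBwBBBwBBBBBBBBwwwwwwwBBwwwwwwBBBBBBBBBBBBBBww........
295 BBBBBwBBBwBBBBwBBwBwwwwwwBwwwwwBBBBBBBBwBBBBBBBBBBww...
298 BBBwBBBBBBBwBBBBBBBBBBwwwwwwwwwwBBBBBBBBBBBBBBBBBBBBBBw
301 BBBBBBBBBBBBBBBBBBBBwBBBBwwwwwwBBBBBBBwBBBBBBBBBBBBwBBB
304 wBBBBBBBBBBBwBBB
[... 1578 characters left out ...]
9 12 12 12
 7  6  6  7  6  3  3  4  7  7  6  6  5  7  7  6  7  6  7  8 13 13 13
 6  7  7  7  6  3  3  4  4  7  7  7  7  7  6  7  7  7  6  9 12 12 11
 6  6  6  6  6  4  3  4  3  2  4  6  6  4  6  7  6  7  6  8 11 11 10
12 10  5  6  6  4  3  4  3  6  7  7  7  7  7  5  7  7  7 10 12 11 12
12 12 13 11  6  6  4  4  5  3  3  3  4  3  6  7  7  6  8 12 12 12 12
12 12 12 13 11  7  6  4  3  7  7  8  7  8  7  6  5  7 13 13 13 13 13
12 12 12 12 12 13  6  5  3  4  2  3  4  3  4  7  6 13 12 12 12 12 12
12 12 12 12 12 12 12 13 12  5  7  7  7  7  6  8 13 13 12 12 12 13 12
12 12 12 12 12 12 12 12 12 13 13 13 13 13 13 12 12 12 12 12 12 12 12
12 12 13 12 12 12 12 12 12 11 11 11 11 11 11 11 11 11 11 11 11 11 11
```

The leveller hangs plumb with the gate shut, the stack is intact, and all four items show at their places in the tub.

```bash
python3 -c "
from cell import ctrl
print(ctrl.finish_job())"
```

```text
the job is handed in; nothing more can be done
None
```

The job is handed in: all three rings are stacked on the caddy widest to narrowest, the measure, jar, carton and brush are in the tub, and the leveller hangs in the snap hook with the gate shut (end state checked only by camera pixel tests; the judge's result wasn't shown).

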